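# Fetch the hemmed-in vial for weighing and put the reagents back

### The job

The little vial with the black cap is hemmed in by three reagent bottles on the blue tray and has to go on the balance. Move the three bottles one at a time into the empty steel tray, leaving the vial standing until all three are there; then stand the vial upright in the middle of the balance's round pan, and only after that put each bottle back on the very circle of the blue tray on which it stood at the start. Keep everything upright.

Things in the scene. Friction and masses are not known exactly. Their poses are not given: they have to be found in the camera images.
- vial_mid (a point): glass vial with black screw cap and pink contents, upright, 24 mm in diameter, 48 mm high, 18 g; the point is its centre, 24 mm above its foot; z along its axis. It starts in the middle of the blue tray between the three bottles, too close to them to be gripped before they are gone. (Two like vials with white caps stand on the bench: fixed, not part of the job.)
- white_bottle_mid (a point): round white plastic bottle with narrow black cap, upright, body 60 mm in diameter, 124 mm high over the cap, about 0.22 kg; the point is its centre, 62 mm above its foot; the body is straight-sided there; z along its axis
- amber_bottle_mid (a point): round small amber bottle with narrow black cap, upright, body 48 mm in diameter, 103 mm high over the cap, about 0.2 kg; the point is its centre, 51.5 mm above its foot; the body is straight-sided there; z along its axis
- red_jar_mid (a point): round white jar with wide red cap, upright, 57 mm in diameter, 92 mm high over the cap, about 0.25 kg; the point is its centre, 46 mm above its foot; straight-sided there; z along its axis
- spill_tray: blue round tray, fixed, 200 mm across, rim 12 mm high, inner floor 4 mm above the bench and 184 mm across; origin at its centre at bench height, z up. Three white circles (70 mm) are drawn on its floor, their centres 52 mm from the tray's centre and 120 degrees apart, at 60, 180 and 300 degrees from the tray's own x axis; a bottle stands on each at the start, which one where changes. The vial stands on a small circle in the centre.
- steel_tray: empty silvery metal round tray, fixed, 200 mm across, rim 12 mm high, inner floor 4 mm above the bench and 184 mm across: the side area for all three bottles (they fit side by side, for instance 52 mm from its centre and 120 degrees apart); origin at its centre at bench height, z up
- balance: flat grey pocket balance, fixed, 122 x 84 mm, with a round steel pan 68 mm across whose top is 24 mm above the bench and does not move; origin under the pan's centre at bench height, z up; x points from the dark display towards the pan. (Behind the work, at x = 0.64 m, level metal rods run along y 0.34 and 0.52 m above the bench: keep arm and gripper on the near side.)

How it is judged:
By the outcome, as a careful person would: the job done as asked, in the order asked, and still so for the second after the job is handed in, with the robot touching nothing.
It also fails if it takes over 144 s, if anything falls off the work surface, if the arm or the gripper's body presses on something with over 40 N, if the wrist force passes 120 N, or if a joint passes its speed limit or range.

### The arm

A 7-joint arm with a two-finger parallel gripper is mounted at the origin on a cart in front of the work surface, level with it; the furniture and walls round the work are solid. World frame = base frame: x ahead of the robot, y to its left, z up, the work surface at z = 0. Lengths are in mm, angles in rad, forces in N, time in s.
With the tool pointing down it reaches from about 400 to 900 mm from the base axis. Payload 5.5 kg.
Tool frame: the origin (TCP) lies between the finger pads; the fingertips stand 8 mm ahead of it and the grasp point (between the pads) lies 11 mm behind it; z points along the fingers, x is the direction in which the jaws open and shut, and the axes are right-handed (so a half turn about z gives the same grasp; the last joint's range is limited). The gripper opens to 92 mm and grips with 3 to 60 N. Pads are 19 mm wide; open, the fingers measure 130 mm over their backs; the gripper's body (75 mm by 190 mm) begins 47 mm behind the grasp point.
Start: joints at [1.5, 0.501, -0.427, 1.55, 0.221, 1.138, -0.21], TCP at [212.996, -614.111, 234.729] pointing down, gripper open.
Joint ranges: [-2.88, 2.88], [-0.31, 2.03], [-1.54, 1.56], [0.2, 2.42], [-1.41, 4.55], [0.19, 2.02], [-2.57, 2.57]. Speed limits (rad/s): [2.57, 2.57, 3.14, 3.14, 3.14, 3.14, 3.14].

### API

Orientations are given as a unit quaternion [x, y, z, w].
In Python, from plant import state, optics, arm gives the robot as it stands.
- The arm moves only by the tool carry_out, never from a script. Its argument "deltas" is a list of rows, each a list of 5 numbers: the opening, from 0 (shut) to 1 (fully open), then the shift along the world's x, y, z in m, then the turn about the world's z in rad. In form: [[hand, x, y, z, spin], ...]. A call has exactly 8 rows; each row shifts and turns the pose as measured when the row begins; what a row does not reach is not made up. A row lasts 1/10 s, in which the tool goes at most 50 mm and 8.59 degrees, less where a joint would pass 70% of its speed; a pose out of reach is approached as far as the arm can. A call is refused whole if a number of a shift passes 0.05 or a number of a turn 0.15, either way. A call with a gripper value outside its range is refused whole. The fingers move at their own pace and stop on an object; "squeeze" is the grip in N (left out, the last holds). Time passes only in rows, so rows that do not move let the fingers close, or fill a call up. It gives the time, the measured TCP pose, the force and the opening at its end, in the units of the state.
- state(): the state, without advancing time (a new reading comes with each control period).
- optics.grab_frame(name): name is "side" or "top" or "wrist"; returns a dict with "pixels" (480x640x3 uint8, red, green, blue), "fx", "fy", "cx", "cy" (pixels), "xyz" and "attitude" of the camera in the world; the wrist camera has in their place "tool_from_camera" (4x4, takes a point from camera to tool coordinates, whose origin is the TCP and whose axes are the tool frame's). Camera axes: x right, y up, looking along -z (the intrinsics and any distortion apply to the point x, -y, -z); pixel columns grow to the right and rows downward; lengths in mm; the calibration is good to about 2 mm. The wrist camera is an equidistant fisheye: a pixel r from the principal point sees the ray r / f radians off the axis. A picture is of the moment at which its call begins: read the wrist's pose just before it. There is no depth.
- arm.job_done(): hands the job in, once; it reports no verdict.
The state is a dict: "time": time; "joint_pos": joint angles; "dq": joint speeds; "tau": joint torques, N m; "tcp_pos": TCP position; "tool_rot": TCP orientation; "ft_force": force on the tool from outside, world axes, zero at the start; "torque": the same for the moment, N m; "width": finger opening in mm.
Only numpy, scipy, OpenCV 4.12 (cv2) and the standard library are available. Lean on these libraries where they do the work, as an engineer would, in place of code of your own. Each camera call takes 0.05 s, during which the arm holds its last target.

## Working session

There is one attempt and no reset: what is moved stays moved. The work goes in short steps, Python scripts to look and compute and a tool call to move; the robot and the scene stay as the last step left them, time stands still between calls to the robot, and variables do not carry over. Pictures are saved under pics/ and viewed, and the job is handed in when it is done.

Besides the shell and the picture viewer there is one more tool, called after "Request:" as name(argument=value, ...) on one line, values as JSON. carry_out: Moves the arm, as the interface text tells. Its arguments: {"type":"object","properties":{"deltas":{"type":"array"},"squeeze":{"type":"number"}},"required":["deltas"]}

```bash
ls; mkdir -p pics; cat > h.py <<'E'
import numpy as np, cv2
from plant import state, optics, arm
from scipy.spatial.transform import Rotation as R
E
python3 - <<'E'
from h import *
s=state(); print({k:np.round(v,3) for k,v in s.items()})
for n in ("side","top","wrist"):
    f=optics.grab_frame(n); cv2.imwrite(f"pics/{n}0.png",f["pixels"][:,:,::-1])
    print(n,{k:np.round(v,4).tolist() for k,v in f.items() if k!="pixels"})
E
```

```text
pics
{'time': np.float64(0.0), 'joint_pos': array([ 1.5  ,  0.502, -0.427,  1.551,  0.221,  1.138, -0.21 ]), 'dq': array([ 0.   , -0.   ,  0.001,  0.001, -0.001,  0.002, -0.   ]), 'tau': array([-0.0000e+00, -5.6660e+01, -5.8170e+00, -2.7912e+01, -6.9000e-02,
        3.1000e-02,  0.0000e+00]), 'tcp_pos': array([ 212.704, -613.503,  233.671]), 'tool_rot': array([ 0.815, -0.58 , -0.001, -0.001]), 'ft_force': array([ 0.78 , -0.049,  0.125]), 'torque': array([-0.002, -0.005,  0.02 ]), 'width': np.float64(91.693)}
side {'fx': 535.7726, 'fy': 535.7726, 'cx': 310.3291, 'cy': 245.2651, 'xyz': [518.4145, 646.9164, 451.425], 'attitude': [0.0018, 0.5356, 0.8444, 0.0144]}
top {'fx': 446.9356, 'fy': 446.9356, 'cx': 314.8253, 'cy': 239.2965, 'xyz': [320.3415, -141.8686, 923.2731], 'attitude': [-0.0698, 0.0747, 0.7145, -0.6921]}
wrist {'fx': 371.6483, 'fy': 371.6483, 'cx': 322.1546, 'cy': 246.4662, 'tool_from_camera': [[1.0, -0.0009, 0.0004, -0.3814], [-0.0007, -0.9554, -0.2953, -79.8627], [0.0007, 0.2953, -0.9554, -150.3449], [0.0, 0.0, 0.0, 1.0]]}
```

View pics/side0.png

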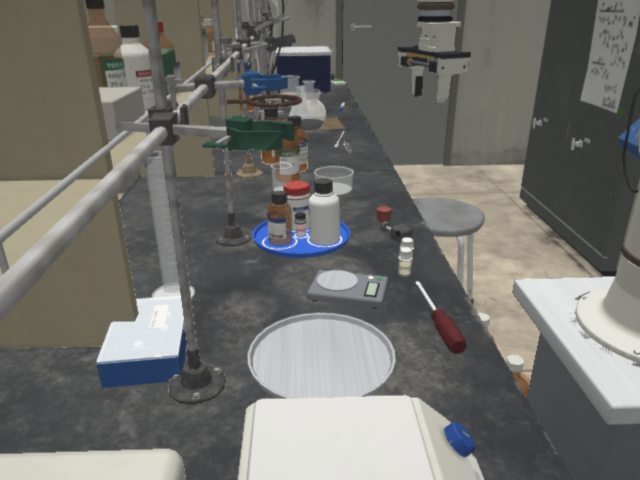

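View pics/top0.png

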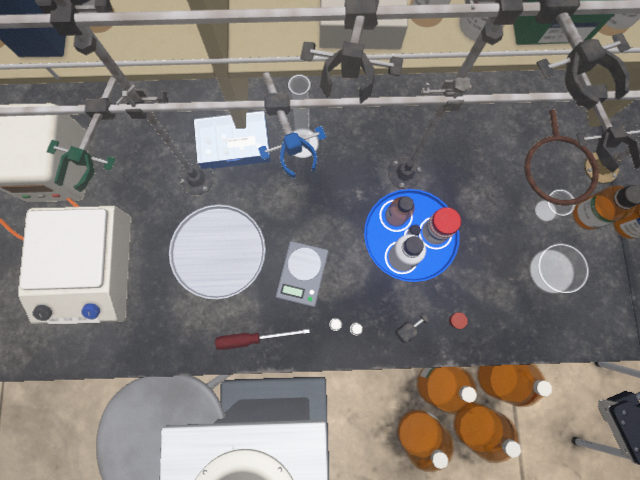

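View pics/wrist0.png

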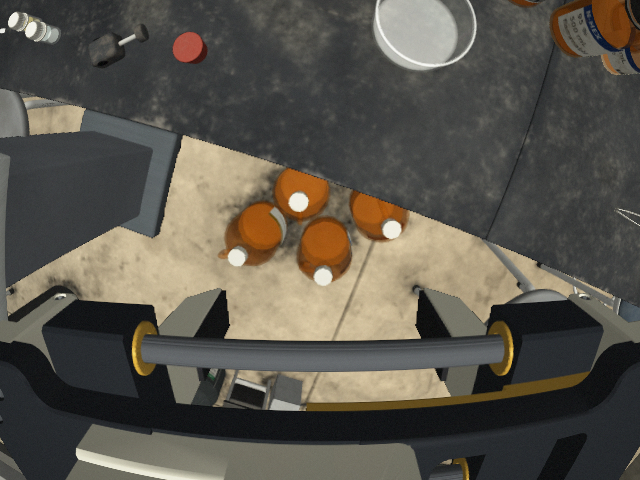

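Top view: blue tray around (412,235) with amber (400,210), red jar (440,230), white bottle (408,250) and the vial at (413,231). The steel tray is at (217,250) and the balance pan at (304,264).

```bash
cat >> h.py <<'E'
def ray(f,px):
    px=np.atleast_2d(np.asarray(px,float))
    d=np.c_[(px[:,0]-f["cx"])/f["fx"],-(px[:,1]-f["cy"])/f["fy"],-np.ones(len(px))]
    return np.array(f["xyz"],float),R.from_quat(f["attitude"]).apply(d)
def onz(f,px,z):
    o,d=ray(f,px); return o+d*((z-o[2])/d[:,2])[:,None]
def proj(f,p):
    c=R.from_quat(f["attitude"]).inv().apply(np.atleast_2d(p)-np.array(f["xyz"]))
    return np.c_[f["cx"]+f["fx"]*c[:,0]/-c[:,2], f["cy"]-f["fy"]*c[:,1]/-c[:,2]]
def circ(p):
    A=np.c_[2*p[:,:2],np.ones(len(p))]; b=(p[:,:2]**2).sum(1)
    m=np.ones(len(p),bool)
    for _ in range(6):
        x=np.linalg.lstsq(A[m],b[m],rcond=None)[0]; r=np.sqrt(x[2]+x[0]**2+x[1]**2)
        e=abs(np.hypot(p[:,0]-x[0],p[:,1]-x[1])-r); m=e<max(1.5,2*np.median(e))
    return x[:2],r,m.sum(),np.sqrt((e[m]**2).mean())
E
python3 - <<'E'
from h import *
f=optics.grab_frame("top"); im=f["pixels"]; hsv=cv2.cvtColor(im,cv2.COLOR_RGB2HSV)
np.save("pics/top.npy",im)
roi=np.zeros(im.shape[:2],np.uint8); roi[180:290,355:470]=255
m=cv2.inRange(hsv,(100,150,80),(130,255,255))&roi
c=max(cv2.findContours(m,cv2.RETR_EXTERNAL,cv2.CHAIN_APPROX_NONE)[0],key=cv2.contourArea)
h=c[:,0]
print("blue",circ(onz(f,h,12)), circ(onz(f,h,6)))
cv2.imwrite("pics/t1.png",cv2.resize(im[180:290,355:470,::-1],None,fx=6,fy=5.4,interpolation=cv2.INTER_CUBIC))
cv2.imwrite("pics/t2.png",cv2.resize(im[195:315,160:340,::-1],None,fx=4.4,fy=4.4,interpolation=cv2.INTER_CUBIC))
s=optics.grab_frame("side"); cv2.imwrite("pics/s1.png",cv2.resize(s["pixels"][170:260,240:370,::-1],None,fx=6,fy=6,interpolation=cv2.INTER_CUBIC))
E
```

```text
blue (array([ 513.50312054, -353.63766968]), np.float64(95.8524101861925), np.int64(322), np.float64(5.061389552212282)) (array([ 514.77493448, -355.03199893]), np.float64(96.4835211895585), np.int64(322), np.float64(5.094714730291021))
```

View pics/t1.png

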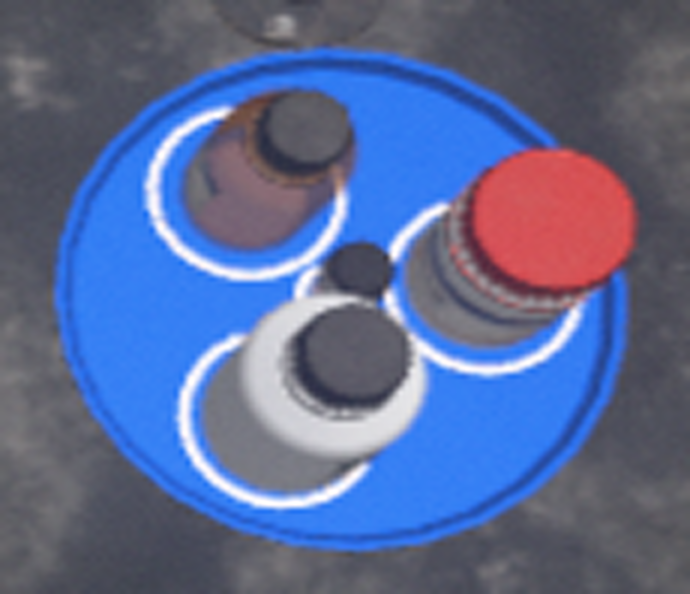

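View pics/t2.png

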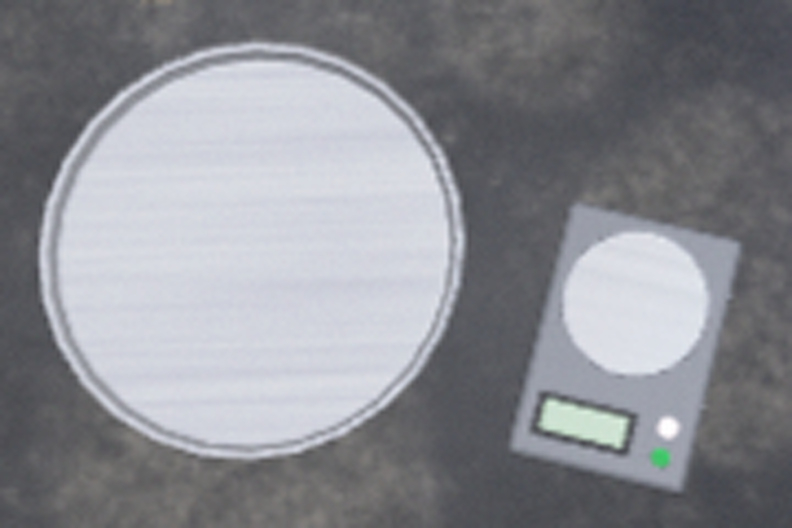

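View pics/s1.png

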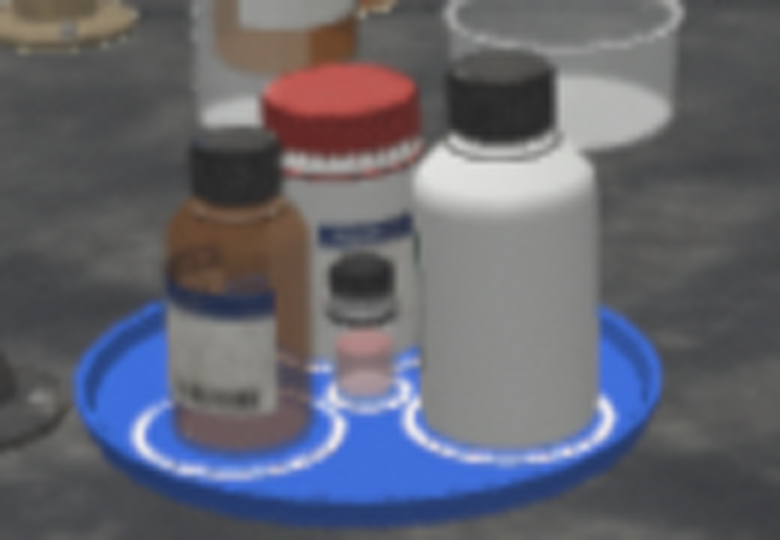

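```bash
python3 - <<'E'
from h import *
f=optics.grab_frame("top"); im=f["pixels"]; hsv=cv2.cvtColor(im,cv2.COLOR_RGB2HSV)
m=cv2.inRange(hsv,(100,150,80),(130,255,255)); roi=np.zeros_like(m); roi[180:290,355:470]=255
c=max(cv2.findContours(m&roi,cv2.RETR_EXTERNAL,cv2.CHAIN_APPROX_NONE)[0],key=cv2.contourArea)[:,0]
c=cv2.convexHull(c)[:,0]
print("blue",circ(onz(f,c,10)))
g=cv2.cvtColor(im,cv2.COLOR_RGB2GRAY)
for n,(x0,x1,y0,y1),t,z in (("steel",(160,272,195,310),125,10),("pan",(285,323,244,284),190,24)):
    r=g[y0:y1,x0:x1]; c=max(cv2.findContours((r>t).astype(np.uint8),cv2.RETR_EXTERNAL,cv2.CHAIN_APPROX_NONE)[0],key=cv2.contourArea)[:,0]
    c=c+[x0,y0]; print(n,circ(onz(f,c,z)), len(c))
for n,X,Y,z in (("amber",307,132,107),("red",553,220,96),("white",355,355,128),("vial",360,268,52)):
    print(n,onz(f,[355+(X+.5)/6-.5,180+(Y+.5)/5.4-.5],z))
b=im.min(2)
# floor rings from hand-read points at ring (white) in t1
for n,P in (("ringA",[(155,190),(175,140),(215,115),(200,262),(245,274),(300,258),(335,225)]),("ringR",[(395,250),(412,225),(440,208),(420,345),(460,368),(490,370),(550,345),(575,310)]),("ringW",[(190,410),(205,365),(235,340),(200,455),(235,490),(285,502),(340,485),(362,465)])):
    P=np.array(P,float); px=np.c_[355+(P[:,0]+.5)/6-.5,180+(P[:,1]+.5)/5.4-.5]
    print(n,circ(onz(f,px,4)))
E
```

```text
blue (array([ 514.69669736, -353.65673715]), np.float64(99.4134566163807), np.int64(41), np.float64(0.2963803414617842))
steel (array([492.52360403,  52.76236414]), np.float64(99.29725450544184), np.int64(270), np.float64(0.6640125757850512)) 270
pan (array([ 457.44334882, -127.50633547]), np.float64(32.41142482729759), np.int64(90), np.float64(0.5182726557433003)) 90
amber [[ 552.54785979 -325.00769826  107.        ]]
red [[ 520.98304443 -403.40650171   96.        ]]
white [[ 468.48738478 -329.08473393  128.        ]]
vial [[ 515.38034307 -351.18322838   52.        ]]
ringA (array([ 558.03413426, -325.09993018]), np.float64(32.92238137050331), np.int64(7), np.float64(0.46266018164720507))
ringR (array([ 517.87538767, -405.0087828 ]), np.float64(33.487608663445585), np.int64(8), np.float64(0.4442589494926208))
ringW (array([ 468.44310589, -331.24168922]), np.float64(33.08866294323847), np.int64(8), np.float64(0.4773662868748462))
```

```bash
python3 - <<'E'
from h import *
s=optics.grab_frame("side"); f=optics.grab_frame("top")
for n,X,Y,z,T in (("amber",236,143,107,(307,132)),("red",341,92,96,(553,220)),("white",501,67,128,(355,355)),("vial",361,268,52,(360,268))):
    ps=[240+(X+.5)/6-.5,170+(Y+.5)/6-.5]; pt=[355+(T[0]+.5)/6-.5,180+(T[1]+.5)/5.4-.5]
    o1,d1=ray(s,ps);o2,d2=ray(f,pt);d1=d1[0];d2=d2[0]
    t=np.linalg.lstsq(np.c_[d1,-d2],o2-o1,rcond=None)[0]
    print(n,onz(s,ps,z),o1+t[0]*d1,o2+t[1]*d2)
# side silhouettes bottom: amber foot centre col (243), front bottom row 447 ; white col 506,row 443
for n,x,y in (("amberfoot",243,448),("whitefoot",508,446)): print(n,onz(s,[240+x/6,170+y/6],4))
for n,p in (("A",(558,-325,4)),("W",(468.2,-330.5,4)),("R",(517.9,-405.6,4))): print(n,(proj(s,p)-[240,170])*6)
E
```

```text
amber [[ 557.01839365 -318.05037574  107.        ]] [ 557.34229665 -326.14686444  104.11012515] [ 553.68179573 -325.90202367  103.01388469]
red [[ 523.77257281 -398.18128844   96.        ]] [ 523.80472588 -404.45282834   93.86712557] [ 521.64193292 -404.26536837   93.28331103]
white [[ 472.56324547 -325.340097    128.        ]] [ 472.34204183 -330.03062231  126.439678  ] [ 468.91477231 -329.62483569  125.70570905]
vial [[ 518.30103574 -346.59217499   52.        ]] [ 518.30040883 -352.07934847   49.79396536] [ 516.00169673 -351.85006186   49.22430328]
amberfoot [[ 557.48598195 -308.08447347    4.        ]]
whitefoot [[ 470.69646459 -305.05357602    4.        ]]
A [[242.67541848 426.4210336 ]]
W [[511.6114302  413.56277465]]
R [[361.02856732 328.93786508]]
```

```bash
python3 - <<'E'
from h import *
s=optics.grab_frame("side"); f=optics.grab_frame("top")
for n,ps,pt in (("ring",(275,100),(562,170)),("blue",(265,85),(295,155)),("blueG",(262,132),(295,155)),("green",(258,133),(75,165))):
    o1,d1=ray(s,ps);o2,d2=ray(f,pt);d1=d1[0];d2=d2[0]
    t=np.linalg.lstsq(np.c_[d1,-d2],o2-o1,rcond=None)[0]
    print(n,o1+t[0]*d1,o2+t[1]*d2)
for z in(200,300,340): print(z,onz(f,[[562,170],[525,170],[562,205],[295,175],[325,130],[75,190],[110,160]],z).round())
E
python3 - <<'E'
import sys; sys.path.insert(0,'.')
import os; os.chdir('.')
from h import *
s=optics.grab_frame("side"); 
cv2.imwrite("pics/s2.png",cv2.resize(s["pixels"][30:200,190:350,::-1],None,fx=3.5,fy=3.5,interpolation=cv2.INTER_CUBIC))
E
```

```text
ring [ 566.9093801  -552.89595066  239.71039364] [ 564.31591037 -552.83076228  238.74690929]
blue [ 562.65107009 -124.16047406  336.05296734] [ 563.10770155 -124.16252299  336.24174502]
blueG [ 570.00061983 -121.8957684   270.95297068] [ 587.17668747 -122.40706368  278.04069449]
green [553.4142039  178.20358261 340.58175048] [555.63689223 178.16234535 341.45795865]
200 [[ 578. -576.  200.]
 [ 580. -513.  200.]
 [ 516. -567.  200.]
 [ 583. -119.  200.]
 [ 664. -173.  200.]
 [ 568.  253.  200.]
 [ 620.  197.  200.]]
300 [[ 542. -516.  300.]
 [ 544. -461.  300.]
 [ 489. -508.  300.]
 [ 547. -122.  300.]
 [ 617. -169.  300.]
 [ 534.  198.  300.]
 [ 579.  150.  300.]]
340 [[ 528. -492.  340.]
 [ 530. -441.  340.]
 [ 478. -485.  340.]
 [ 532. -124.  340.]
 [ 598. -167.  340.]
 [ 520.  176.  340.]
 [ 562.  131.  340.]]
```

View pics/s2.png

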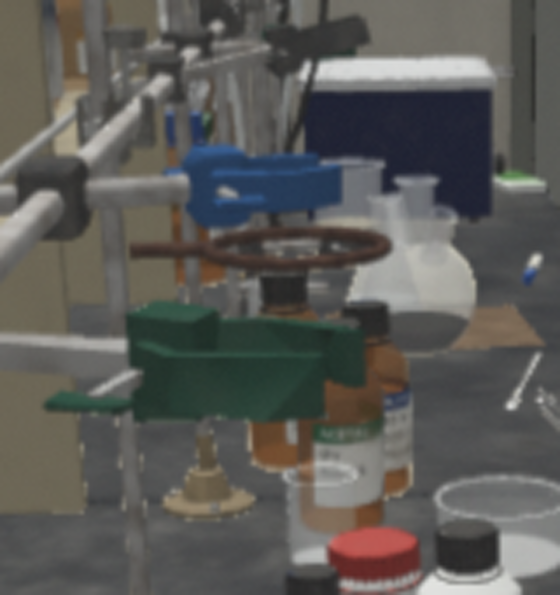

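Request:
carry_out(deltas=[[1,0.02,0.022,0,0.14],[1,0.03,0.033,0,0.14],[1,0.03,0.033,0,0.14],[1,0.03,0.033,0,0.14],[1,0.03,0.033,0,0.14],[1,0.03,0.033,0,0.14],[1,0.03,0.033,0,0.14],[1,0.02,0.022,0,0.14]], squeeze=25)

```text
time: 1.35
tcp_pos: [432.3, -368.5, 235.8]
tool_rot: [0.999, -0.044, 0.002, 0.004]
ft_force: [0.3, 0.1, -0.4]
width: 91.7
```

```bash
cat >> h.py <<'E'
def st():
    s=state(); x=R.from_quat(s["tool_rot"]).as_matrix()
    print("t",round(float(s["time"]),2),"tcp",np.round(s["tcp_pos"],1),"yaw",round(float(np.degrees(np.arctan2(x[1,0],x[0,0]))),1),"tilt",round(float(np.degrees(np.arccos(-x[2,2]))),2),"w",round(float(s["width"]),1),"F",np.round(s["ft_force"],1),"q",np.round(s["joint_pos"],2)); return s
E
python3 -c "from h import *;st()"
```

```text
t 1.35 tcp [ 432.3 -368.5  235.8] yaw -5.1 tilt 0.5 w 91.7 F [ 0.3  0.1 -0.4] q [ 1.26  0.42 -0.77  1.76  0.33  1.09  0.29]
```

Request:
carry_out(deltas=[[1,0.006,0.006,0,0.148],[1,0.006,0.006,0,0.148],[1,0.006,0.006,0,0.148],[1,0.006,0.006,0,0.148],[1,0.006,0.006,0,0.148],[1,0.006,0.006,0,0.148],[1,0.002,0.002,0,0.148],[1,0,0,0,0.148]])

```text
time: 2.15
tcp_pos: [477.5, -321.9, 238.6]
tool_rot: [0.85, 0.527, 0.006, 0.003]
ft_force: [-0.8, -0.4, -0.7]
width: 91.9
```

```bash
cat >> h.py <<'E'
def wgrab(name):
    s=st(); f=optics.grab_frame("wrist"); cv2.imwrite(f"pics/{name}.png",f["pixels"][:,:,::-1]); np.save(f"pics/{name}.npy",f["pixels"])
    T=np.eye(4); T[:3,:3]=R.from_quat(s["tool_rot"]).as_matrix(); T[:3,3]=s["tcp_pos"]
    f["T"]=T@np.array(f["tool_from_camera"]); np.savez(f"pics/{name}.npz",T=f["T"],k=[f["fx"],f["cx"],f["cy"]]); return f
def won(name,px,z):
    d=np.load(f"pics/{name}.npz"); T=d["T"]; fx,cx,cy=d["k"]; px=np.atleast_2d(np.asarray(px,float))
    u=np.c_[px[:,0]-cx,-(px[:,1]-cy)]; r=np.hypot(*u.T); th=r/fx
    v=np.c_[u/np.maximum(r,1e-9)[:,None]*np.sin(th)[:,None],-np.cos(th)]@T[:3,:3].T
    o=T[:3,3]; return o+v*((z-o[2])/v[:,2])[:,None]
E
python3 -c "from h import *;wgrab('w1')"
```

```text
t 2.15 tcp [ 477.5 -321.9  238.6] yaw 63.5 tilt 0.71 w 91.9 F [-0.8 -0.4 -0.7] q [ 1.33  0.53 -1.05  1.73  0.49  1.16  1.25]
```

View pics/w1.png

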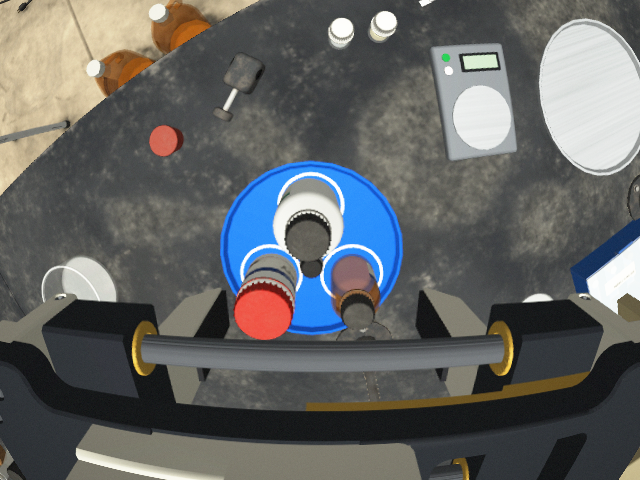

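```bash
python3 - <<'E'
import cv2
i=cv2.imread("pics/w1.png"); cv2.imwrite("pics/w1c.png",cv2.resize(i[155:345,215:405],None,fx=3.15,fy=3.15,interpolation=cv2.INTER_CUBIC))
E
```

```text
(no output)
```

View pics/w1c.png

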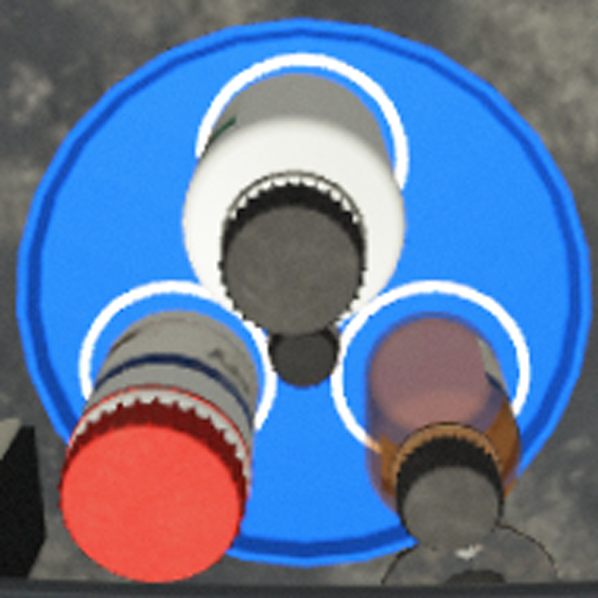

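```bash
python3 - <<'E'
from h import *
c=lambda x,y:(215+(x+.5)/3.15-.5,155+(y+.5)/3.15-.5)
for n,x,y,z in (("W",291,269,128),("A",452,507,107),("R",152,493,96),("V",303,357,52)): print(n,won("w1",c(x,y),z)[0].round(1))
im=np.load("pics/w1.npy"); m=cv2.inRange(cv2.cvtColor(im,cv2.COLOR_RGB2HSV),(100,150,80),(125,255,255)); m[350:]=0;m[:,:200]=0;m[:,420:]=0; 
k=max(cv2.findContours(m,cv2.RETR_EXTERNAL,cv2.CHAIN_APPROX_NONE)[0],key=cv2.contourArea); h=cv2.convexHull(k)[:,0]
h=h[h[:,1]<280]; print("tray",circ(won("w1",h,11)))
for n,P in (("ringW",[(205,145),(225,90),(260,65),(300,58),(350,72),(390,115),(403,160)]),("ringR",[(85,355),(105,310),(150,287),(195,290),(87,385),(262,415),(270,375)]),("ringA",[(338,375),(350,425),(375,310),(420,287),(470,290),(515,330),(525,380),(515,415)])):
    print(n,circ(won("w1",[c(*p) for p in P],4)))
E
```

```text
W [ 469.7 -329.2  128. ]
A [ 554.7 -324.5  107. ]
R [ 518.9 -400.    96. ]
V [ 515.7 -351.4   52. ]
tray (array([ 515.28564643, -352.51301731]), np.float64(99.74776714870846), np.int64(37), np.float64(0.17970784716979282))
ringW (array([ 467.7513657 , -328.80431652]), np.float64(33.21397608633983), np.int64(7), np.float64(0.5754919787698043))
ringR (array([ 517.87904261, -404.31473126]), np.float64(33.556465099074586), np.int64(7), np.float64(0.5125054618520642))
ringA (array([ 559.32040365, -323.1905276 ]), np.float64(33.83777100698251), np.int64(8), np.float64(0.6007210587661554))
```

Request:
carry_out(deltas=[[1,-0.004,-0.004,-0.01,0],[1,-0.004,-0.003,-0.02,0],[1,0,0,-0.025,0],[1,0,0,-0.025,0],[1,0,0,-0.02,0],[1,0,0,-0.01,0],[1,0,0,0,0],[1,0,0,0,0]])

```text
time: 3.0
tcp_pos: [465.0, -333.4, 121.7]
tool_rot: [0.856, 0.517, 0.004, 0.003]
ft_force: [1.2, -0.0, 0.4]
width: 91.7
```

```bash
python3 -c "from h import *;wgrab('w2')"
```

```text
t 3.0 tcp [ 465.  -333.4  121.7] yaw 62.3 tilt 0.58 w 91.7 F [ 1.2 -0.   0.4] q [ 1.27  0.65 -0.93  1.84  0.63  0.96  1.15]
```

View pics/w2.png

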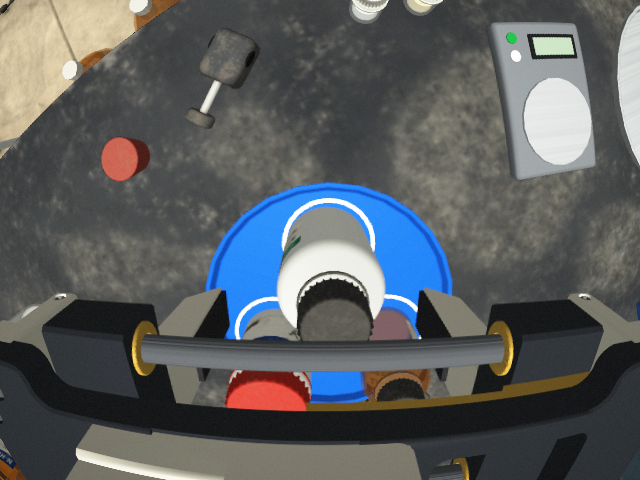

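Request:
carry_out(deltas=[[1,0.002,0.002,-0.005,0.01],[1,0.002,0.002,-0.012,0.01],[1,0,0,-0.012,0],[1,0,0,-0.01,0],[1,0,0,-0.005,0],[1,0,0,0,0],[1,0,0,0,0],[1,0,0,0,0]])

```text
time: 3.85
tcp_pos: [470.8, -329.6, 75.9]
tool_rot: [0.85, 0.526, 0.005, 0.005]
ft_force: [0.6, 0.1, -0.7]
width: 91.7
```

```bash
python3 -c "from h import *;wgrab('w3')"
```

```text
t 3.85 tcp [ 470.8 -329.6   75.9] yaw 63.5 tilt 0.77 w 91.7 F [ 0.6  0.1 -0.7] q [ 1.22  0.72 -0.88  1.86  0.7   0.89  1.11]
```

View pics/w3.png

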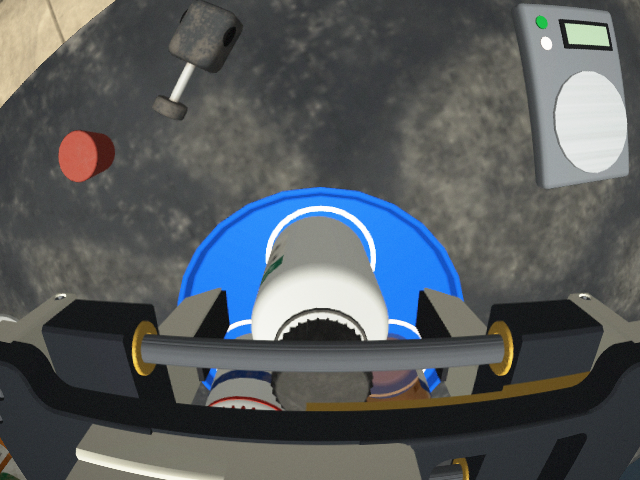

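White bottle sits centred between the fingers (column ~320). Closing.

Request:
carry_out(deltas=[[0,0,0,0,0],[0,0,0,0,0],[0,0,0,0,0],[0,0,0,0,0],[0,0,0,0,0],[0,0,0,0,0],[0,0,0,0,0],[0,0,0,0,0]], squeeze=25)

```text
time: 4.7
tcp_pos: [471.5, -330.5, 77.2]
tool_rot: [0.851, 0.526, 0.005, 0.006]
ft_force: [0.3, -0.3, -0.4]
width: 59.0
```

```bash
python3 -c "from h import *;st()"
```

```text
t 4.7 tcp [ 471.5 -330.5   77.2] yaw 63.4 tilt 0.89 w 59.0 F [ 0.3 -0.3 -0.4] q [ 1.22  0.71 -0.88  1.86  0.7   0.89  1.11]
```

Request:
carry_out(deltas=[[0,0,0,0.008,0],[0,0,0,0.015,0],[0,0,0,0.02,0],[0,0,0.005,0.018,0],[0,0,0.015,0.006,0],[0,0,0.025,0,0],[0,0,0.03,0,0],[0,0,0.035,0,0]])

```text
time: 5.5
tcp_pos: [469.5, -218.5, 150.1]
tool_rot: [0.853, 0.522, 0.005, 0.006]
ft_force: [0.7, -0.0, -2.9]
width: 58.9
```

```bash
python3 -c "from h import *;wgrab('w4')"
```

```text
t 5.5 tcp [ 469.5 -218.5  150.1] yaw 62.9 tilt 0.91 w 58.9 F [ 0.7 -0.  -2.9] q [ 1.18  0.53 -1.01  1.96  0.56  0.94  1.  ]
```

View pics/w4.png

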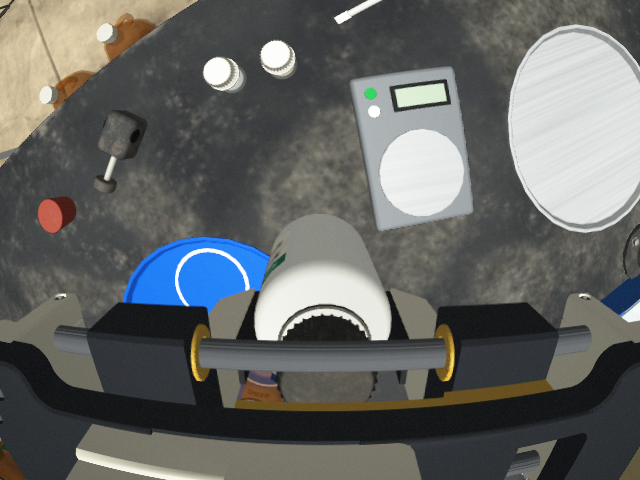

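Bottle held, circle W now free at (213,283). Carrying on to the steel tray.

Request:
carry_out(deltas=[[0,0,0.03,0,0],[0,0,0.04,0,0],[0,0,0.042,0,0],[0,0,0.045,0,0],[0,0,0.045,0,0],[0,0,0.04,0,0],[0,0,0.03,0,0],[0,0,0.02,0,0]])

```text
time: 6.35
tcp_pos: [462.0, 99.5, 153.4]
tool_rot: [0.849, 0.528, 0.006, 0.007]
ft_force: [0.0, 0.0, -2.4]
width: 58.7
```

```bash
python3 -c "from h import *;st()"
```

```text
t 6.35 tcp [462.   99.5 153.4] yaw 63.8 tilt 1.0 w 58.7 F [ 0.   0.  -2.4] q [ 0.6   0.46 -1.06  2.06  0.53  0.91  0.37]
```

Request:
carry_out(deltas=[[0,0.002,0,-0.005,0],[0,0.002,0,-0.012,0],[0,0,0,-0.015,0],[0,0,0,-0.015,0],[0,0,0,-0.012,0],[0,0,0,-0.005,0],[0,0,0,0,0],[0,0,0,0,0]])

```text
time: 7.15
tcp_pos: [462.3, 101.0, 84.9]
tool_rot: [0.848, 0.53, 0.004, 0.007]
ft_force: [0.2, 0.2, -3.8]
width: 58.6
```

```bash
python3 -c "from h import *;wgrab('w5')"
```

```text
t 7.15 tcp [462.3 101.   84.9] yaw 64.1 tilt 0.95 w 58.6 F [ 0.2  0.2 -3.8] q [ 0.49  0.56 -0.94  2.1   0.67  0.79  0.25]
```

View pics/w5.png

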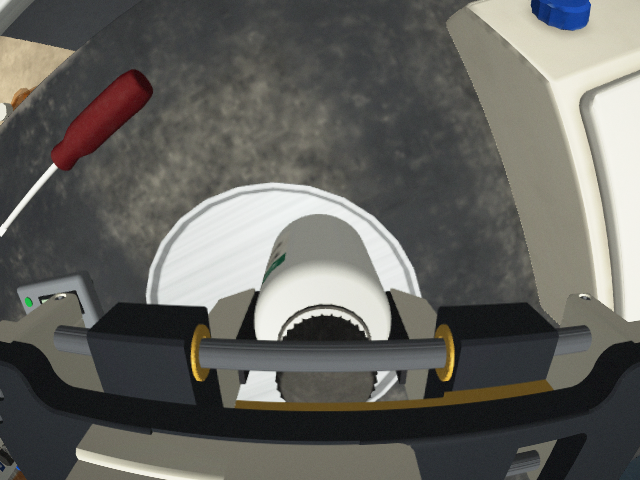

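Request:
carry_out(deltas=[[0,0.003,-0.002,0,0],[0,0.001,-0.001,-0.002,0],[0,0,0,-0.002,0],[0,0,0,-0.002,0],[0,0,0,-0.001,0],[0,0,0,-0.001,0],[0,0,0,0,0],[0,0,0,0,0]])

```text
time: 8.0
tcp_pos: [468.3, 97.7, 77.9]
tool_rot: [0.848, 0.53, 0.006, 0.008]
ft_force: [0.4, -0.4, -3.0]
width: 58.4
```

```bash
python3 -c "from h import *;st()"
```

```text
t 8.0 tcp [468.3  97.7  77.9] yaw 64.0 tilt 1.14 w 58.4 F [ 0.4 -0.4 -3. ] q [ 0.48  0.58 -0.92  2.09  0.69  0.78  0.25]
```

Request:
carry_out(deltas=[[0,0,0,-0.001,0],[0,0,0,-0.001,0],[0,0,0,0,0],[0,0,0,0,0],[0,0,0,0,0],[0,0,0,0,0],[0,0,0,0,0],[0,0,0,0,0]])

```text
time: 8.8
tcp_pos: [469.3, 97.7, 77.3]
tool_rot: [0.848, 0.53, 0.006, 0.009]
ft_force: [-0.5, -0.4, -1.2]
width: 58.7
```

```bash
python3 -c "from h import *;st()"
```

```text
t 8.8 tcp [469.3  97.7  77.3] yaw 64.0 tilt 1.28 w 58.7 F [-0.5 -0.4 -1.2] q [ 0.48  0.58 -0.92  2.09  0.69  0.78  0.24]
```

Request:
carry_out(deltas=[[1,0,0,0,0],[1,0,0,0,0],[1,0,0,0,0],[1,0,0,0,0],[1,0,0,0.01,0],[1,0,0,0.02,0],[1,0,0,0.03,0],[1,0,0,0.03,0]])

```text
time: 9.6
tcp_pos: [466.5, 98.3, 168.8]
tool_rot: [0.847, 0.531, 0.004, 0.007]
ft_force: [1.7, -0.0, 0.4]
width: 92.0
```

```bash
python3 -c "from h import *;wgrab('w6')"
```

```text
t 9.6 tcp [466.5  98.3 168.8] yaw 64.2 tilt 0.91 w 92.0 F [ 1.7 -0.   0.4] q [ 0.62  0.44 -1.08  2.03  0.5   0.94  0.4 ]
```

View pics/w6.png

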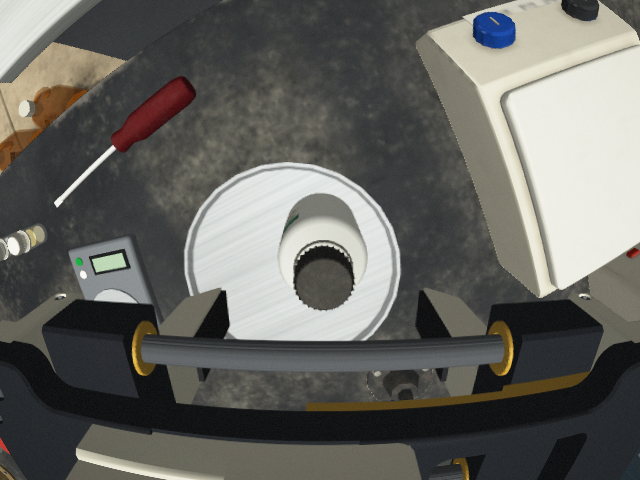

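Request:
carry_out(deltas=[[1,0,-0.02,0,0],[1,-0.003,-0.04,0,0.03],[1,-0.003,-0.045,0,0.04],[1,-0.003,-0.045,0,0.04],[1,0,-0.045,0,0.04],[1,0,-0.045,0,0.04],[1,0,-0.045,0,0.04],[1,0,-0.045,0,0.04]])

```text
time: 10.45
tcp_pos: [462.2, -232.9, 182.9]
tool_rot: [0.759, 0.651, 0.013, 0.012]
ft_force: [1.7, 0.5, 0.7]
width: 91.8
```

```bash
python3 -c "from h import *;st()"
```

```text
t 10.45 tcp [ 462.2 -232.9  182.9] yaw 81.3 tilt 2.07 w 91.8 F [1.7 0.5 0.7] q [ 1.32  0.53 -1.14  1.94  0.57  1.    1.35]
```

Request:
carry_out(deltas=[[1,0.008,-0.02,0,0.05],[1,0.012,-0.012,0,0.06],[1,0.015,-0.01,0,0.06],[1,0.016,-0.009,0,0.06],[1,0.014,-0.006,0,0.05],[1,0.01,-0.003,0,0.02],[1,0.006,0,0,0],[1,0,0,0,0]])

```text
time: 11.25
tcp_pos: [542.7, -307.2, 185.1]
tool_rot: [0.655, 0.755, 0.014, 0.011]
ft_force: [0.7, -0.0, 0.0]
width: 92.0
```

```bash
python3 -c "from h import *;wgrab('w7')"
```

```text
t 11.25 tcp [ 542.7 -307.2  185.1] yaw 98.1 tilt 2.07 w 92.0 F [ 0.7 -0.   0. ] q [ 1.23  0.73 -1.11  1.68  0.69  1.15  1.67]
```

View pics/w7.png

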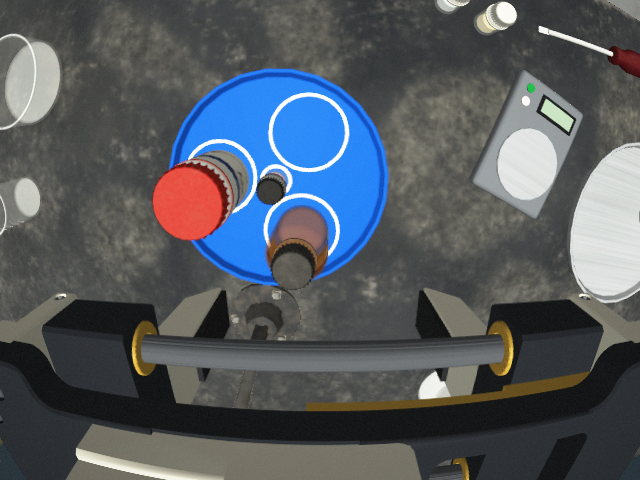

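```bash
python3 - <<'E'
from h import *
im=np.load("pics/w7.npy")
cv2.imwrite("pics/w7c.png",cv2.resize(im[60:290,150:400,::-1],None,fx=3,fy=2.6*1.0,interpolation=cv2.INTER_CUBIC))
m=cv2.inRange(cv2.cvtColor(im,cv2.COLOR_RGB2HSV),(100,150,80),(125,255,255)); m[290:]=0;m[:,:150]=0;m[:,400:]=0
k=max(cv2.findContours(m,cv2.RETR_EXTERNAL,cv2.CHAIN_APPROX_NONE)[0],key=cv2.contourArea); h=cv2.convexHull(k)[:,0]
print("tray",circ(won("w7",h,11)))
w=(im.min(2)>190).astype(np.uint8); r=np.zeros_like(w); r[88:178,262:355]=1
c=max(cv2.findContours(w&r,cv2.RETR_EXTERNAL,cv2.CHAIN_APPROX_NONE)[0],key=cv2.contourArea)[:,0]
print("ringW outer",circ(won("w7",c,4)))
print("amber",won("w7",(293,267),107), "red",won("w7",(190,202),96),"vial",won("w7",(270,191),52),"standbase",won("w7",[(262,318),(262,325)],15))
E
```

```text
tray (array([ 515.08213605, -352.47179373]), np.float64(99.6707692925799), np.int64(50), np.float64(0.20050186833738948))
ringW outer (array([ 468.38482859, -329.24765975]), np.float64(34.80857598496855), np.int64(226), np.float64(0.2545396843012036))
amber [[ 552.46426148 -324.4578661   107.        ]] red [[ 520.48554198 -400.05819077   96.        ]] vial [[ 515.49682275 -350.82172804   52.        ]] standbase [[ 650.15011509 -351.10499134   15.        ]
 [ 658.33918879 -350.53815449   15.        ]]
```

View pics/w7c.png

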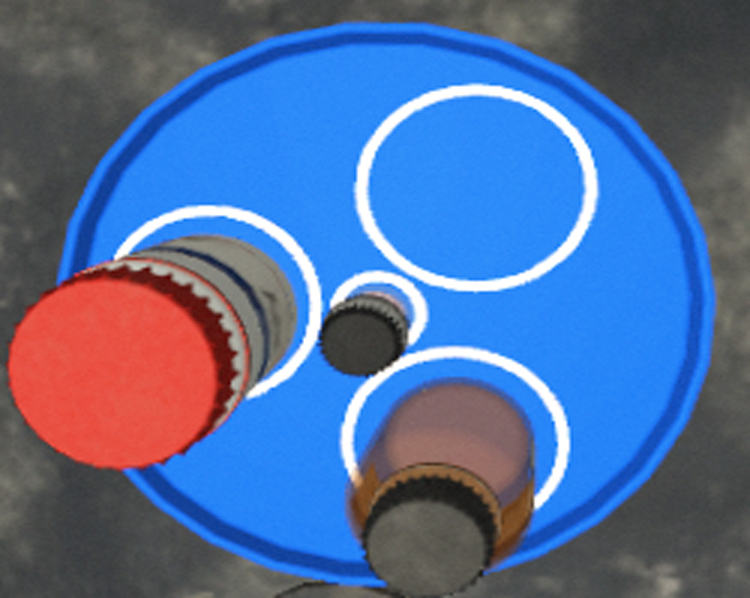

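Request:
carry_out(deltas=[[1,0.004,-0.006,-0.01,0.01],[1,0.004,-0.006,-0.015,0.01],[1,0.002,-0.003,-0.018,0.01],[1,0,0,-0.012,0],[1,0,0,0,0],[1,0,0,0,0],[1,0,0,0,0],[1,0,0,0,0]])

```text
time: 12.1
tcp_pos: [550.1, -322.3, 123.3]
tool_rot: [0.643, 0.766, 0.013, 0.009]
ft_force: [-0.3, 0.7, -0.5]
width: 92.0
```

```bash
python3 -c "from h import *;wgrab('w8')"
```

```text
t 12.1 tcp [ 550.1 -322.3  123.3] yaw 100.0 tilt 1.8 w 92.0 F [-0.3  0.7 -0.5] q [ 1.2   0.82 -1.04  1.68  0.77  1.08  1.67]
```

View pics/w8.png

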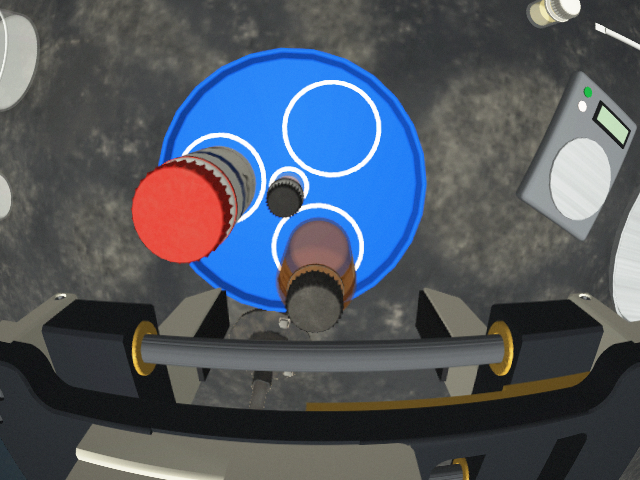

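```bash
python3 -c "
from h import *
print(won('w8',(315,304),107),won('w8',(183,214),96),won('w8',(285,199),52))"
```

```text
[[ 552.15387612 -324.97976215  107.        ]] [[ 520.53661326 -398.63299367   96.        ]] [[ 514.43442894 -350.54353236   52.        ]]
```

Request:
carry_out(deltas=[[1,0.002,-0.001,-0.008,0],[1,0.001,-0.001,-0.015,0],[1,0,0,-0.015,0],[1,0,0,-0.013,0],[1,0,0,-0.008,0],[1,0,0,-0.002,0],[1,0,0,0,0],[1,0,0,0,0]])

```text
time: 12.95
tcp_pos: [552.9, -324.1, 56.4]
tool_rot: [0.643, 0.766, 0.013, 0.009]
ft_force: [-0.0, -0.2, 0.5]
width: 91.6
```

```bash
python3 -c "from h import *;wgrab('w9')"
```

```text
t 12.95 tcp [ 552.9 -324.1   56.4] yaw 100.0 tilt 1.77 w 91.6 F [-0.  -0.2  0.5] q [ 1.15  0.89 -0.97  1.7   0.85  1.    1.63]
```

View pics/w9.png

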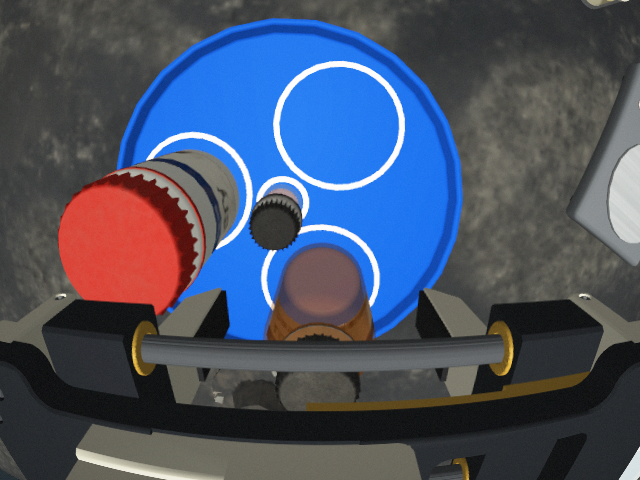

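Request:
carry_out(deltas=[[1,0.001,0,-0.001,0],[0,0,0,0,0],[0,0,0,0,0],[0,0,0,0,0],[0,0,0,0,0],[0,0,0,0,0],[0,0,0,0,0],[0,0,0,0,0]])

```text
time: 13.8
tcp_pos: [555.3, -324.9, 57.7]
tool_rot: [0.643, 0.766, 0.013, 0.01]
ft_force: [0.5, -0.4, -0.8]
width: 46.7
```

```bash
python3 -c "from h import *;st()"
```

```text
t 13.8 tcp [ 555.3 -324.9   57.7] yaw 100.0 tilt 1.91 w 46.7 F [ 0.5 -0.4 -0.8] q [ 1.15  0.89 -0.97  1.7   0.85  1.    1.63]
```

Request:
carry_out(deltas=[[0,0,0,0.01,0],[0,0,0,0.018,0],[0,-0.005,0,0.02,0],[0,-0.012,0.004,0.012,0],[0,-0.018,0.012,0,0],[0,-0.018,0.02,0,0],[0,-0.015,0.025,0,0],[0,-0.008,0.03,0,0]])

```text
time: 14.6
tcp_pos: [473.6, -235.9, 126.8]
tool_rot: [0.646, 0.763, 0.011, 0.013]
ft_force: [0.5, -0.5, -1.5]
width: 46.7
```

```bash
python3 -c "from h import *;st()"
```

```text
t 14.6 tcp [ 473.6 -235.9  126.8] yaw 99.5 tilt 1.92 w 46.7 F [ 0.5 -0.5 -1.5] q [ 1.27  0.66 -1.12  1.96  0.73  0.96  1.54]
```

Request:
carry_out(deltas=[[0,-0.002,0.03,0,0],[0,0,0.035,0,0],[0,0,0.035,0,0],[0,0,0.035,0,0],[0,0.005,0.035,0,0],[0,0.012,0.035,0,0],[0,0.015,0.025,0,0],[0,0.015,0.015,0,0]])

```text
time: 15.4
tcp_pos: [506.4, 16.1, 134.3]
tool_rot: [0.647, 0.763, 0.004, 0.018]
ft_force: [0.7, -0.5, -2.9]
width: 47.0
```

```bash
python3 -c "from h import *;wgrab('w10')"
```

```text
t 15.4 tcp [506.4  16.1 134.3] yaw 99.4 tilt 2.11 w 47.0 F [ 0.7 -0.5 -2.9] q [ 0.78  0.6  -1.12  2.01  0.7   0.95  1.03]
```

View pics/w10.png

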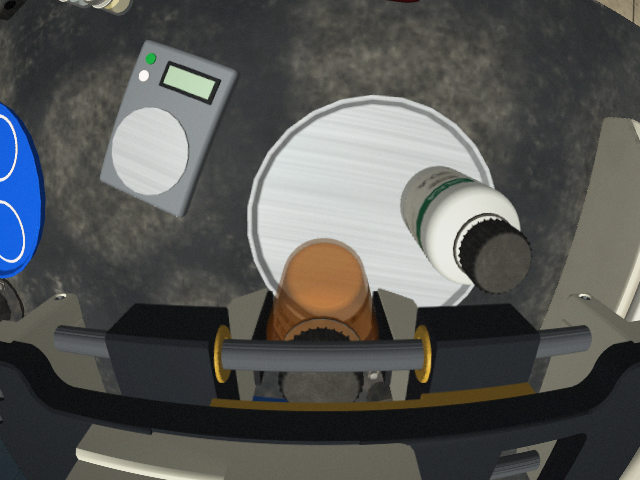

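Request:
carry_out(deltas=[[0,0.012,0.008,0,0],[0,0.01,0.005,-0.005,0],[0,0.006,0.003,-0.012,0],[0,0.002,0,-0.014,0],[0,0,0,-0.014,0],[0,0,0,-0.01,0],[0,0,0,-0.004,0],[0,0,0,0,0]])

```text
time: 16.25
tcp_pos: [535.6, 32.8, 71.9]
tool_rot: [0.646, 0.763, 0.003, 0.019]
ft_force: [-0.8, 0.5, -2.7]
width: 46.7
```

```bash
python3 - <<'E'
from h import *
st()
im=np.load("pics/w10.npy")
P=[(249,205),(262,165),(290,127),(330,103),(375,96),(420,103),(455,125),(482,158),(253,240),(262,272)]
print(circ(won("w10",P,11)), won("w10",(499,262),128))
E
```

```text
t 16.25 tcp [535.6  32.8  71.9] yaw 99.5 tilt 2.21 w 46.7 F [-0.8  0.5 -2.7] q [ 0.63  0.72 -0.99  1.97  0.83  0.89  0.93]
(array([490.61087032,  53.21372353]), np.float64(97.39779009944004), np.int64(10), np.float64(0.5955046705281818)) [[467.95521892  95.55477715 128.        ]]
```

Request:
carry_out(deltas=[[0,0.004,0.004,-0.002,0],[0,0.003,0.003,-0.004,0],[0,0,0,-0.003,0],[0,0,0,-0.002,0],[0,0,0,-0.001,0],[0,0,0,0,0],[0,0,0,0,0],[0,0,0,0,0]])

```text
time: 17.05
tcp_pos: [544.3, 40.6, 60.1]
tool_rot: [0.646, 0.763, 0.004, 0.02]
ft_force: [-0.6, 0.5, -2.2]
width: 46.9
```

```bash
python3 -c "from h import *;st()"
```

```text
t 17.05 tcp [544.3  40.6  60.1] yaw 99.5 tilt 2.31 w 46.9 F [-0.6  0.5 -2.2] q [ 0.6   0.74 -0.97  1.95  0.85  0.88  0.91]
```

Request:
carry_out(deltas=[[0,0,0,-0.001,0],[0,0,0,-0.001,0],[0,0,0,-0.001,0],[0,0,0,-0.001,0],[0,0,0,0,0],[0,0,0,0,0],[0,0,0,0,0],[0,0,0,0,0]])

```text
time: 17.85
tcp_pos: [545.9, 40.8, 58.0]
tool_rot: [0.646, 0.763, 0.005, 0.021]
ft_force: [-0.7, -0.5, -0.3]
width: 47.1
```

```bash
python3 -c "from h import *;st()"
```

```text
t 17.85 tcp [545.9  40.8  58. ] yaw 99.5 tilt 2.51 w 47.1 F [-0.7 -0.5 -0.3] q [ 0.59  0.74 -0.96  1.95  0.86  0.87  0.9 ]
```

Request:
carry_out(deltas=[[1,0,0,0,0],[1,0,0,0,0],[1,0,0,0,0],[1,0,0,0.01,0],[1,0,0,0.03,0],[1,-0.005,0,0.035,0],[1,-0.01,0,0.03,0],[1,-0.015,0,0.01,0]])

```text
time: 18.65
tcp_pos: [515.6, 42.2, 177.9]
tool_rot: [0.646, 0.763, 0.005, 0.02]
ft_force: [1.1, 0.3, 0.8]
width: 91.9
```

```bash
python3 -c "from h import *;wgrab('w11')"
```

```text
t 18.65 tcp [515.6  42.2 177.9] yaw 99.5 tilt 2.38 w 91.9 F [1.1 0.3 0.8] q [ 0.77  0.55 -1.17  1.95  0.64  1.02  1.04]
```

View pics/w11.png

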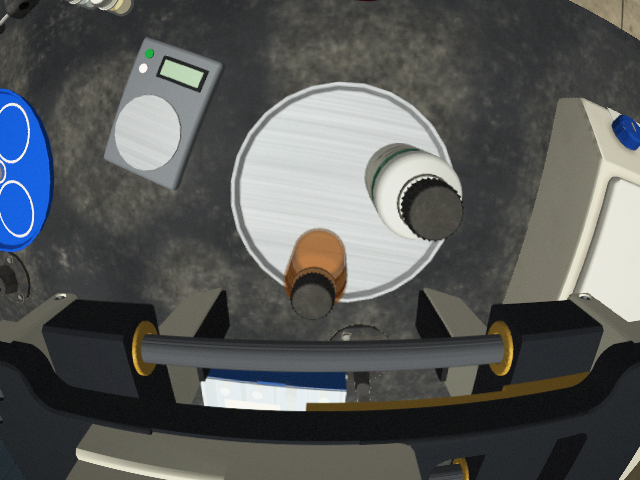

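Request:
carry_out(deltas=[[1,-0.025,-0.015,-0.003,-0.14],[1,-0.025,-0.025,0,-0.14],[1,-0.015,-0.035,0,-0.14],[1,-0.005,-0.04,0,-0.14],[1,0,-0.045,0,-0.14],[1,0,-0.045,0,-0.14],[1,0,-0.045,0,-0.14],[1,0,-0.045,0,-0.14]])

```text
time: 19.5
tcp_pos: [439.8, -254.8, 179.2]
tool_rot: [0.956, 0.292, -0.006, 0.023]
ft_force: [0.9, 1.2, -0.3]
width: 91.8
```

```bash
python3 -c "from h import *;st()"
```

```text
t 19.5 tcp [ 439.8 -254.8  179.2] yaw 34.0 tilt 2.76 w 91.8 F [ 0.9  1.2 -0.3] q [ 1.2   0.41 -0.91  1.97  0.46  0.95  0.65]
```

Request:
carry_out(deltas=[[1,0.008,-0.025,0,-0.1],[1,0.012,-0.02,0,-0.12],[1,0.014,-0.02,0,-0.12],[1,0.014,-0.018,0,-0.1],[1,0.012,-0.012,0,-0.08],[1,0.008,-0.008,0,-0.03],[1,0.004,0,0,0],[1,0,0,0,0]])

```text
time: 20.3
tcp_pos: [511.2, -371.8, 178.3]
tool_rot: [1.0, 0.002, -0.015, 0.021]
ft_force: [-0.2, 0.1, -0.1]
width: 91.3
```

```bash
python3 -c "from h import *;wgrab('w12')"
```

```text
t 20.3 tcp [ 511.2 -371.8  178.3] yaw 0.2 tilt 2.97 w 91.3 F [-0.2  0.1 -0.1] q [ 1.05  0.59 -0.69  1.64  0.47  1.08  0.21]
```

View pics/w12.png

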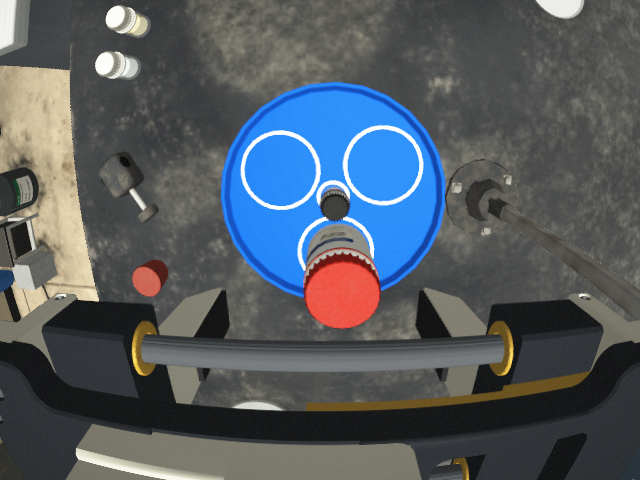

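```bash
sed -i 's/"w",round/"zax",np.round(x[:2,2]*57.3,2),"w",round/' h.py; python3 - <<'E'
from h import *
st()
im=np.load("pics/w12.npy")
m=cv2.inRange(cv2.cvtColor(im,cv2.COLOR_RGB2HSV),(100,150,80),(125,255,255)); m[290:]=0;m[:,:200]=0;m[:,450:]=0
k=max(cv2.findContours(m,cv2.RETR_EXTERNAL,cv2.CHAIN_APPROX_NONE)[0],key=cv2.contourArea); h=cv2.convexHull(k)[:,0]
print("tray",circ(won("w12",h[h[:,1]<260],11)))
w=(im.min(2)>190).astype(np.uint8)
for n,(a,b,c_,d) in (("W",(235,325,125,215)),("A",(338,428,120,210))):
    r=np.zeros_like(w); r[c_:d,a:b]=1
    c=max(cv2.findContours(w&r,cv2.RETR_EXTERNAL,cv2.CHAIN_APPROX_NONE)[0],key=cv2.contourArea)[:,0]
    print(n,circ(won("w12",c,4)))
m=cv2.inRange(cv2.cvtColor(im,cv2.COLOR_RGB2HSV),(0,150,150),(8,255,255)); m[:,:280]=0; M=cv2.findNonZero(m)[:,0]; print(M.min(0),M.max(0))
print("red",won("w12",(342,294),96),"vial",won("w12",(335,208),52))
cv2.imwrite("pics/w12c.png",cv2.resize(im[170:340,270:410,::-1],None,fx=4,fy=3.5,interpolation=cv2.INTER_CUBIC))
E
```

```text
t 20.35 tcp [ 510.8 -371.9  178.2] yaw 0.2 tilt 2.99 zax [-1.73 -2.44] w 91.8 F [-0.4 -0.5 -0. ] q [ 1.05  0.59 -0.69  1.64  0.47  1.08  0.21]
tray (array([ 514.85592035, -352.56967464]), np.float64(99.64715421518926), np.int64(43), np.float64(0.21955433649467657))
W (array([ 468.24545357, -329.36437096]), np.float64(34.87293239560177), np.int64(224), np.float64(0.28631673150955494))
A (array([ 558.36637148, -323.80203496]), np.float64(34.829210066943034), np.int64(224), np.float64(0.26703973010672666))
[304 248] [379 328]
red [[ 522.24319677 -401.1648032    96.        ]] vial [[ 516.69422788 -351.33208667   52.        ]]
```

View pics/w12c.png

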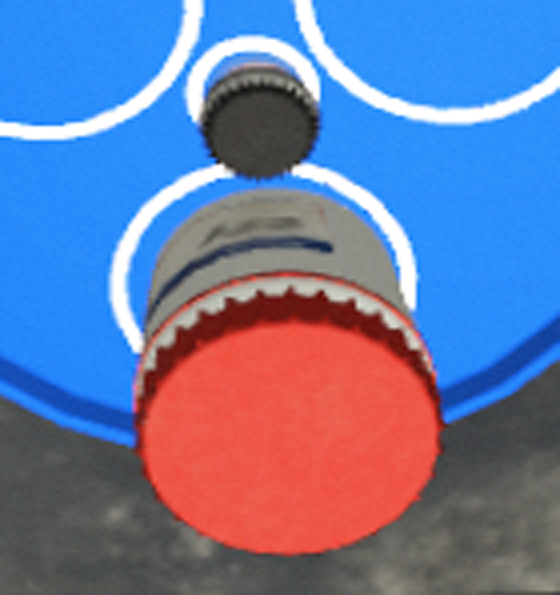

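Request:
carry_out(deltas=[[1,0.004,-0.008,-0.005,0],[1,0.003,-0.01,-0.01,0],[1,0.002,-0.006,-0.015,0],[1,0,0,-0.015,0],[1,0,0,-0.008,0],[1,0,0,0,0],[1,0,0,0,0],[1,0,0,0,0]])

```text
time: 21.15
tcp_pos: [517.5, -396.0, 118.3]
tool_rot: [1.0, 0.004, -0.017, 0.02]
ft_force: [0.4, 0.2, 0.8]
width: 91.7
```

```bash
python3 -c "from h import *;wgrab('w13')"
```

```text
t 21.15 tcp [ 517.5 -396.   118.3] yaw 0.4 tilt 3.03 zax [-1.97 -2.3 ] w 91.7 F [0.4 0.2 0.8] q [ 1.03  0.69 -0.64  1.63  0.53  1.01  0.21]
```

View pics/w13.png

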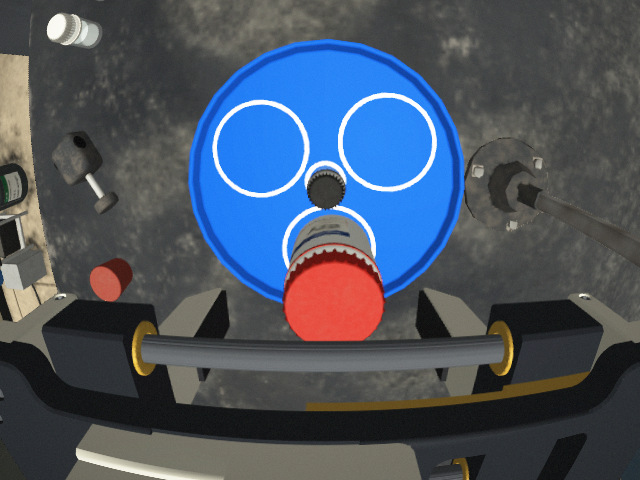

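```bash
python3 -c "
from h import *
print(won('w13',(334,304),96),won('w13',(326,190),52))"
```

```text
[[ 522.57335068 -400.6835821    96.        ]] [[ 516.79056998 -350.04410921   52.        ]]
```

Request:
carry_out(deltas=[[1,0.002,-0.002,-0.008,0],[1,0.001,-0.002,-0.015,0],[1,0,0,-0.015,0],[1,0,0,-0.014,0],[1,0,0,-0.01,0],[1,0,0,-0.004,0],[1,0,0,0,0],[1,0,0,0,0]])

```text
time: 22.0
tcp_pos: [520.7, -399.7, 46.3]
tool_rot: [1.0, 0.004, -0.017, 0.02]
ft_force: [0.1, 0.1, 0.3]
width: 92.2
```

```bash
python3 -c "from h import *;wgrab('w14')"
```

```text
t 22.0 tcp [ 520.7 -399.7   46.3] yaw 0.4 tilt 3.03 zax [-1.97 -2.3 ] w 92.2 F [0.1 0.1 0.3] q [ 1.    0.78 -0.59  1.64  0.59  0.91  0.16]
```

View pics/w14.png

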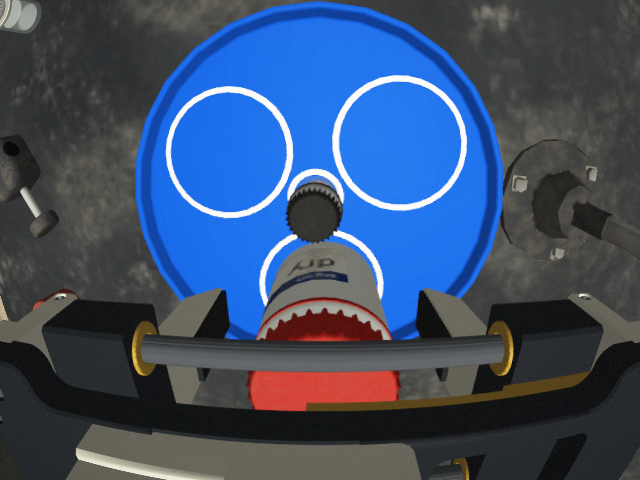

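Jar centred (column ~323). Closing.

Request:
carry_out(deltas=[[1,0,-0.001,0,0],[0,0,0,0,0],[0,0,0,0,0],[0,0,0,0,0],[0,0,0,0,0],[0,0,0,0,0],[0,0,0,0,0],[0,0,0,0,0]])

```text
time: 22.85
tcp_pos: [522.0, -402.0, 49.1]
tool_rot: [1.0, 0.004, -0.016, 0.022]
ft_force: [-0.4, 0.1, 0.5]
width: 54.8
```

```bash
python3 -c "from h import *;st()"
```

```text
t 22.85 tcp [ 522.  -402.    49.1] yaw 0.4 tilt 3.05 zax [-1.78 -2.47] w 54.8 F [-0.4  0.1  0.5] q [ 1.    0.78 -0.59  1.64  0.59  0.91  0.16]
```

Request:
carry_out(deltas=[[0,0,0,0.01,0],[0,0,0,0.018,0],[0,0,0,0.02,0],[0,-0.004,0,0.016,0],[0,-0.012,0.006,0.006,0],[0,-0.015,0.015,0,0],[0,-0.015,0.02,0,0],[0,-0.015,0.025,0,0]])

```text
time: 23.65
tcp_pos: [459.9, -337.9, 128.8]
tool_rot: [1.0, 0.002, -0.014, 0.024]
ft_force: [-0.3, -0.4, -2.9]
width: 54.6
```

```bash
python3 -c "from h import *;st()"
```

```text
t 23.65 tcp [ 459.9 -337.9  128.8] yaw 0.2 tilt 3.12 zax [-1.56 -2.7 ] w 54.6 F [-0.3 -0.4 -2.9] q [ 1.08  0.55 -0.68  1.84  0.5   0.92  0.16]
```

Request:
carry_out(deltas=[[0,-0.012,0.03,0,-0.02],[0,-0.006,0.032,0,-0.03],[0,-0.002,0.032,0,-0.03],[0,0,0.032,0,-0.03],[0,0,0.032,0,-0.03],[0,0,0.032,0,-0.03],[0,0,0.032,0,-0.03],[0,0,0.032,0,-0.03]])

```text
time: 24.45
tcp_pos: [434.6, -79.4, 138.4]
tool_rot: [0.992, -0.121, -0.014, 0.028]
ft_force: [0.9, 0.3, -2.7]
width: 55.0
```

```bash
python3 -c "from h import *;st()"
```

```text
t 24.45 tcp [434.6 -79.4 138.4] yaw -14.0 tilt 3.58 zax [-1.96 -2.99] w 55.0 F [ 0.9  0.3 -2.7] q [ 0.74  0.34 -0.76  2.11  0.39  0.85 -0.51]
```

Request:
carry_out(deltas=[[0,0.004,0.022,0,-0.04],[0,0.007,0.016,0,-0.05],[0,0.008,0.012,0,-0.05],[0,0.006,0.008,-0.004,-0.05],[0,0.003,0.003,-0.01,-0.04],[0,0,0,-0.014,0],[0,0,0,-0.014,0],[0,0,0,-0.005,0]])

```text
time: 25.25
tcp_pos: [465.1, -10.6, 98.5]
tool_rot: [0.972, -0.233, -0.01, 0.028]
ft_force: [-0.7, 0.1, -2.7]
width: 55.2
```

```bash
python3 -c "from h import *;wgrab('w15')"
```

```text
t 25.25 tcp [465.1 -10.6  98.5] yaw -27.0 tilt 3.42 zax [-1.86 -2.87] w 55.2 F [-0.7  0.1 -2.7] q [ 0.5   0.45 -0.68  2.08  0.46  0.8  -0.94]
```

View pics/w15.png

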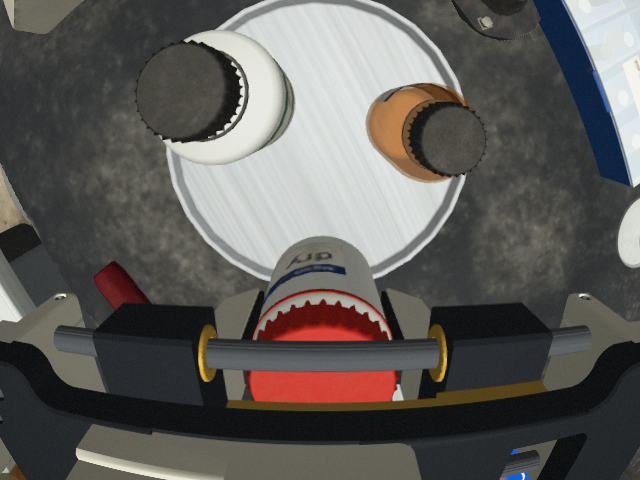

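Request:
carry_out(deltas=[[0,0,0.007,0,0],[0,0,0.008,-0.002,0],[0,0,0.003,-0.008,0],[0,0,0,-0.012,0],[0,0,0,-0.012,0],[0,0,0,-0.006,0],[0,0,0,-0.001,0],[0,0,0,0,0]])

```text
time: 26.1
tcp_pos: [464.0, 8.4, 53.0]
tool_rot: [0.972, -0.233, -0.011, 0.028]
ft_force: [0.0, 0.1, -2.9]
width: 55.0
```

```bash
python3 -c "from h import *;st()"
```

```text
t 26.1 tcp [464.    8.4  53. ] yaw -27.0 tilt 3.49 zax [-2.01 -2.85] w 55.0 F [ 0.   0.1 -2.9] q [ 0.41  0.53 -0.63  2.1   0.54  0.72 -1.06]
```

Request:
carry_out(deltas=[[0,0,0,-0.002,0],[0,0,0,-0.002,0],[0,0,0,-0.001,0],[0,0,0,-0.001,0],[0,0,0,0,0],[0,0,0,0,0],[0,0,0,0,0],[0,0,0,0,0]])

```text
time: 26.9
tcp_pos: [465.4, 7.9, 49.9]
tool_rot: [0.972, -0.233, -0.01, 0.029]
ft_force: [0.5, -0.1, -3.1]
width: 55.0
```

```bash
python3 -c "from h import *;st()"
```

```text
t 26.9 tcp [465.4   7.9  49.9] yaw -27.0 tilt 3.53 zax [-1.84 -3.01] w 55.0 F [ 0.5 -0.1 -3.1] q [ 0.4   0.54 -0.62  2.1   0.55  0.71 -1.07]
```

Request:
carry_out(deltas=[[0,0,0,-0.001,0],[0,0,0,-0.001,0],[0,0,0,-0.001,0],[0,0,0,-0.001,0],[0,0,0,0,0],[1,0,0,0,0],[1,0,0,0,0],[1,0,0,0,0]])

```text
time: 27.7
tcp_pos: [466.5, 7.8, 49.6]
tool_rot: [0.972, -0.234, -0.008, 0.031]
ft_force: [-0.6, 0.3, 0.3]
width: 74.1
```

```bash
python3 -c "from h import *;st()"
```

```text
t 27.7 tcp [466.5   7.8  49.6] yaw -27.0 tilt 3.7 zax [-1.78 -3.25] w 74.1 F [-0.6  0.3  0.3] q [ 0.4   0.54 -0.62  2.1   0.55  0.71 -1.07]
```

Request:
carry_out(deltas=[[1,0,0,0.005,0],[1,0,0,0.02,0],[1,0,0,0.03,0],[1,0,0,0.03,0],[1,-0.004,-0.005,0.015,0],[1,-0.006,-0.015,0.005,0],[1,-0.008,-0.025,0,0],[1,-0.008,-0.03,0,0]])

```text
time: 28.5
tcp_pos: [441.0, -63.8, 160.9]
tool_rot: [0.973, -0.229, -0.008, 0.03]
ft_force: [-0.1, 0.0, 0.5]
width: 91.7
```

```bash
python3 -c "from h import *;wgrab('w16')"
```

```text
t 28.5 tcp [441.  -63.8 160.9] yaw -26.5 tilt 3.5 zax [-1.62 -3.1 ] w 91.7 F [-0.1  0.   0.5] q [ 0.68  0.3  -0.74  2.09  0.33  0.89 -0.71]
```

View pics/w16.png

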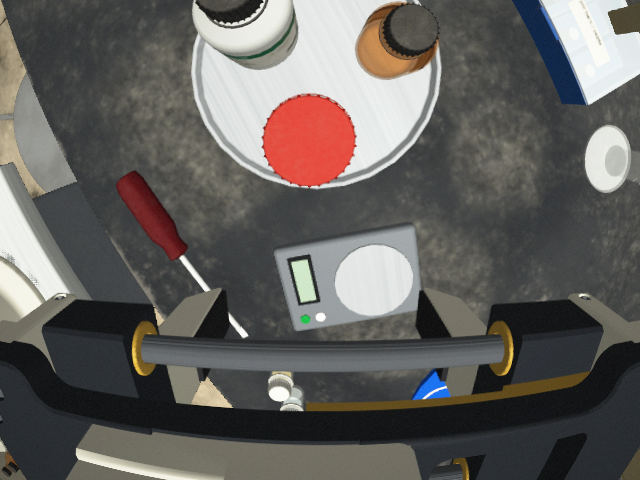

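```bash
python3 - <<'E'
from h import *
im=np.load("pics/w16.npy"); g=im.min(2)
r=np.zeros(g.shape,np.uint8); r[235:322,328:418]=1
m=(g>185).astype(np.uint8)&r
c=max(cv2.findContours(m,cv2.RETR_EXTERNAL,cv2.CHAIN_APPROX_NONE)[0],key=cv2.contourArea)[:,0]
print(c.min(0),c.max(0),circ(won("w16",c,24)))
E
```

```text
[335 245] [412 315] (array([ 458.07398105, -126.80423296]), np.float64(33.15291140161361), np.int64(210), np.float64(0.28287729341836415))
```

Request:
carry_out(deltas=[[1,-0.004,-0.03,0,0],[1,0,-0.03,0,0],[1,0,-0.03,0,0],[1,0.005,-0.03,0,0],[1,0.01,-0.03,0,0],[1,0.014,-0.03,0,0],[1,0.016,-0.025,0,0],[1,0.016,-0.02,0,0]])

```text
time: 29.35
tcp_pos: [493.9, -303.7, 162.9]
tool_rot: [0.972, -0.232, -0.009, 0.033]
ft_force: [0.1, 0.0, 0.1]
width: 91.6
```

```bash
python3 -c "from h import *;wgrab('w17')"
```

```text
t 29.35 tcp [ 493.9 -303.7  162.9] yaw -26.9 tilt 3.9 zax [-1.83 -3.44] w 91.6 F [0.1 0.  0.1] q [ 0.92  0.49 -0.59  1.8   0.41  0.98 -0.32]
```

View pics/w17.png

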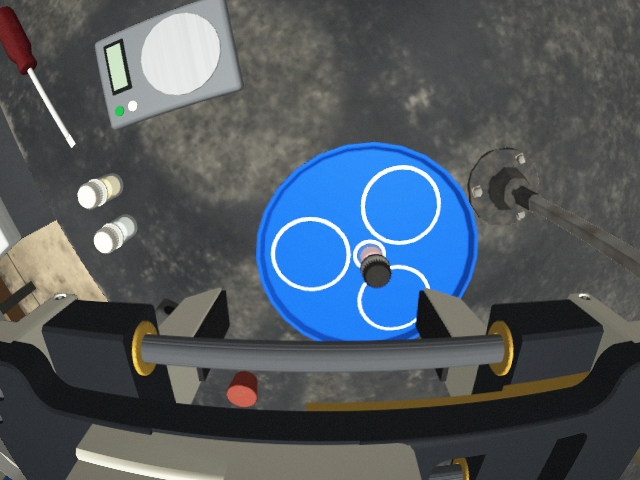

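Request:
carry_out(deltas=[[1,0.007,-0.014,-0.005,0],[1,0.003,-0.01,-0.012,0],[1,0.001,-0.005,-0.016,0],[1,0,-0.001,-0.018,0],[1,0,0,-0.016,0],[1,0,0,-0.01,0],[1,0,0,0,0],[1,0,0,0,0]])

```text
time: 30.2
tcp_pos: [505.4, -336.3, 78.3]
tool_rot: [0.972, -0.234, -0.009, 0.032]
ft_force: [-0.5, 0.2, 0.6]
width: 91.6
```

```bash
python3 -c "from h import *;wgrab('w18')"
```

```text
t 30.2 tcp [ 505.4 -336.3   78.3] yaw -27.0 tilt 3.78 zax [-1.87 -3.28] w 91.6 F [-0.5  0.2  0.6] q [ 0.9   0.64 -0.53  1.78  0.5   0.86 -0.35]
```

View pics/w18.png

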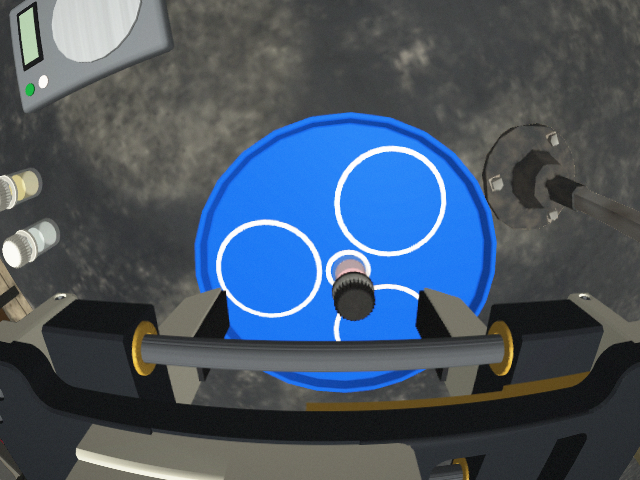

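```bash
python3 -c "
from h import *
print(won('w18',(355,303),52),won('w18',(348,272),4))"
```

```text
[[ 517.03343445 -350.60632239   52.        ]] [[ 514.50545433 -353.93398177    4.        ]]
```

Request:
carry_out(deltas=[[1,0.005,-0.006,0,0],[1,0.004,-0.005,0,0],[1,0.001,-0.002,-0.006,0],[1,0,0,-0.012,0],[1,0,0,-0.014,0],[1,0,0,-0.01,0],[1,0,0,-0.003,0],[1,0,0,0,0]])

```text
time: 31.05
tcp_pos: [517.2, -351.0, 31.0]
tool_rot: [0.972, -0.234, -0.008, 0.032]
ft_force: [-0.2, 0.8, -0.4]
width: 91.9
```

```bash
python3 -c "from h import *;wgrab('w19')"
```

```text
t 31.05 tcp [ 517.2 -351.    31. ] yaw -27.0 tilt 3.81 zax [-1.74 -3.39] w 91.9 F [-0.2  0.8 -0.4] q [ 0.87  0.73 -0.49  1.75  0.54  0.8  -0.37]
```

View pics/w19.png

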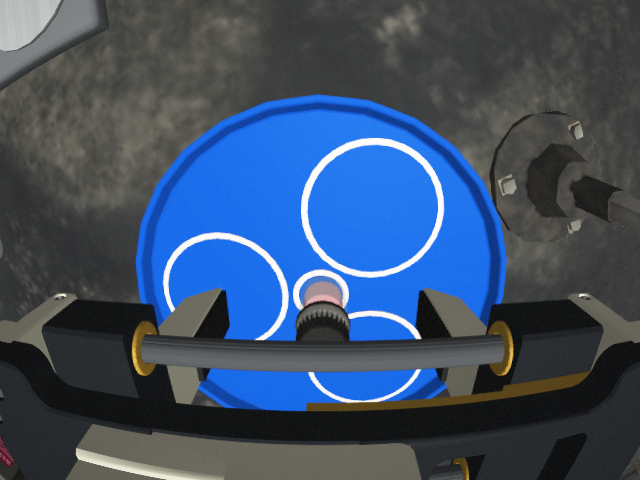

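Request:
carry_out(deltas=[[1,0,0,-0.005,0],[1,0,0,-0.005,0],[1,0,0,-0.003,0],[0,0,0,-0.001,0],[0,0,0,0,0],[0,0,0,0,0],[0,0,0,0,0],[0,0,0,0,0]], squeeze=10)

```text
time: 31.9
tcp_pos: [518.4, -351.5, 17.6]
tool_rot: [0.972, -0.234, -0.007, 0.033]
ft_force: [1.0, -0.3, -0.0]
width: 56.3
```

```bash
python3 -c "from h import *;st()"
```

```text
t 31.9 tcp [ 518.4 -351.5   17.6] yaw -27.0 tilt 3.83 zax [-1.6  -3.48] w 56.3 F [ 1.  -0.3 -0. ] q [ 0.86  0.75 -0.47  1.75  0.56  0.78 -0.39]
```

Request:
carry_out(deltas=[[0,-0.001,0,0,0],[0,0,0,0,0],[0,0,0,0,0],[0,0,0,0,0],[0,0,0,0,0],[0,0,0,0,0],[0,0,0,0,0],[0,0,0,0,0]])

```text
time: 32.7
tcp_pos: [517.4, -351.7, 18.0]
tool_rot: [0.972, -0.234, -0.006, 0.033]
ft_force: [-0.2, -1.4, -0.3]
width: 22.7
```

```bash
python3 -c "from h import *;wgrab('w20')"
```

```text
t 32.7 tcp [ 517.4 -351.7   18. ] yaw -27.0 tilt 3.84 zax [-1.58 -3.5 ] w 22.7 F [-0.2 -1.4 -0.3] q [ 0.86  0.75 -0.47  1.75  0.56  0.78 -0.39]
```

View pics/w20.png

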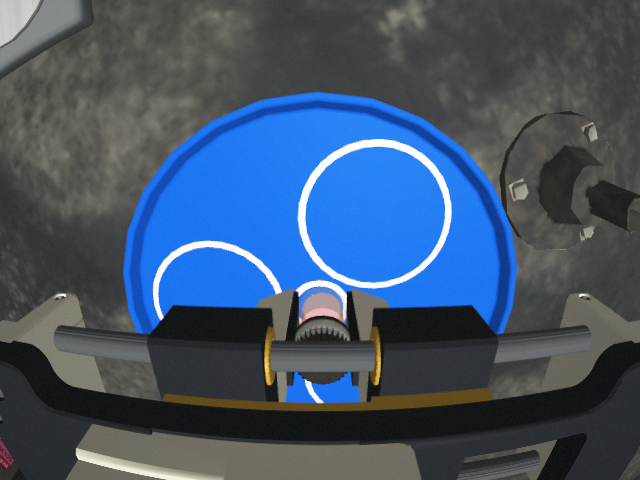

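Request:
carry_out(deltas=[[0,0,0,0.008,0],[0,0,0,0.016,0],[0,0,0,0.018,0],[0,-0.003,0.003,0.012,0],[0,-0.006,0.012,0.003,0],[0,-0.008,0.02,0,0],[0,-0.008,0.025,0,0],[0,-0.008,0.028,0,0]])

```text
time: 33.55
tcp_pos: [483.2, -264.0, 83.6]
tool_rot: [0.971, -0.237, -0.003, 0.035]
ft_force: [0.3, 0.1, -0.2]
width: 22.3
```

```bash
python3 -c "from h import *;st()"
```

```text
t 33.55 tcp [ 483.2 -264.    83.6] yaw -27.4 tilt 3.99 zax [-1.29 -3.77] w 22.3 F [ 0.3  0.1 -0.2] q [ 0.84  0.55 -0.54  1.92  0.49  0.8  -0.48]
```

Request:
carry_out(deltas=[[0,-0.006,0.028,0,0],[0,-0.005,0.028,0,0],[0,-0.003,0.024,0,0],[0,-0.002,0.015,0,0],[0,0,0.008,0,0],[0,0,0.002,0,0],[0,0,0,0,0],[0,0,0,0,0]])

```text
time: 34.35
tcp_pos: [460.5, -147.5, 86.4]
tool_rot: [0.972, -0.233, -0.003, 0.036]
ft_force: [-0.1, 0.1, 0.3]
width: 22.2
```

```bash
python3 -c "from h import *;wgrab('w21')"
```

```text
t 34.35 tcp [ 460.5 -147.5   86.4] yaw -27.0 tilt 4.11 zax [-1.31 -3.89] w 22.2 F [-0.1  0.1  0.3] q [ 0.69  0.46 -0.58  2.07  0.48  0.75 -0.68]
```

View pics/w21.png

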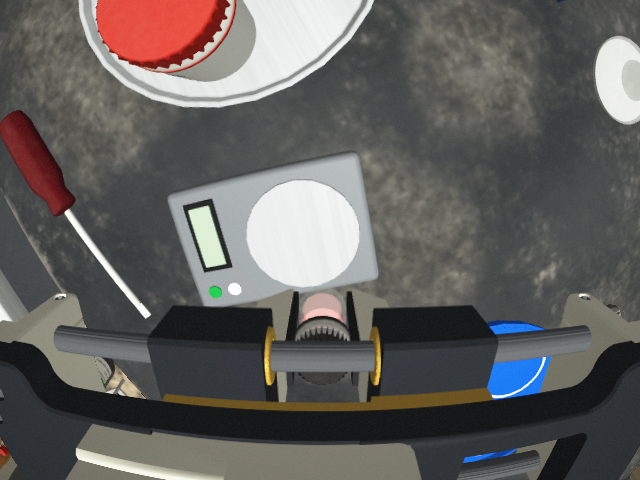

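Request:
carry_out(deltas=[[0,0,0.007,0,0],[0,-0.001,0.007,-0.002,0],[0,-0.001,0.003,-0.008,0],[0,0,0,-0.01,0],[0,0,0,-0.008,0],[0,0,0,-0.003,0],[0,0,0,0,0],[0,0,0,0,0]])

```text
time: 35.2
tcp_pos: [457.4, -130.9, 51.1]
tool_rot: [0.971, -0.235, -0.005, 0.036]
ft_force: [0.9, 0.1, -0.1]
width: 22.5
```

```bash
python3 - <<'E'
from h import *
wgrab('w22')
im=np.load("pics/w21.npy"); g=im.min(2)
r=np.zeros(g.shape,np.uint8); r[178:292,240:362]=1
c=max(cv2.findContours((g>190).astype(np.uint8)&r,cv2.RETR_EXTERNAL,cv2.CHAIN_APPROX_NONE)[0],key=cv2.contourArea)[:,0]
print(circ(won("w21",c,24)))
E
```

```text
t 35.2 tcp [ 457.4 -130.9   51.1] yaw -27.2 tilt 4.11 zax [-1.46 -3.83] w 22.5 F [ 0.9  0.1 -0.1] q [ 0.63  0.52 -0.55  2.1   0.54  0.68 -0.77]
(array([ 457.95585824, -126.95717777]), np.float64(33.43380099644593), np.int64(311), np.float64(0.23012872570922976))
```

View pics/w22.png

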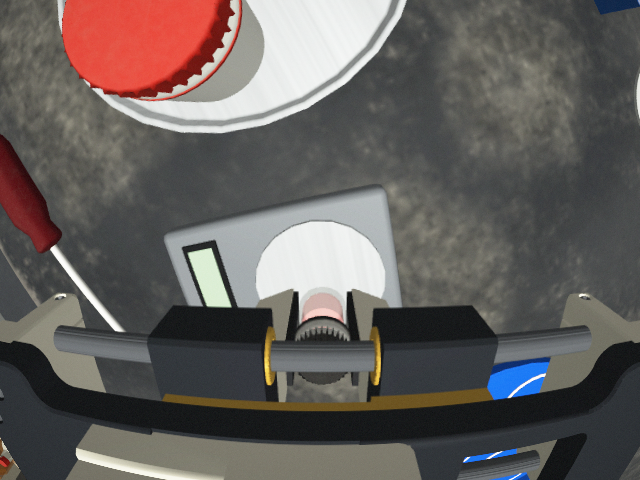

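Request:
carry_out(deltas=[[0,0,0.002,-0.002,0],[0,0,0.001,-0.003,0],[0,0,0,-0.003,0],[0,0,0,-0.002,0],[0,0,0,-0.001,0],[0,0,0,0,0],[0,0,0,0,0],[0,0,0,0,0]])

```text
time: 36.05
tcp_pos: [458.3, -128.1, 40.0]
tool_rot: [0.971, -0.236, -0.004, 0.036]
ft_force: [0.5, 0.9, -1.5]
width: 22.4
```

```bash
python3 -c "from h import *;wgrab('w23')"
```

```text
t 36.05 tcp [ 458.3 -128.1   40. ] yaw -27.3 tilt 4.11 zax [-1.36 -3.88] w 22.4 F [ 0.5  0.9 -1.5] q [ 0.61  0.54 -0.53  2.1   0.56  0.66 -0.8 ]
```

View pics/w23.png

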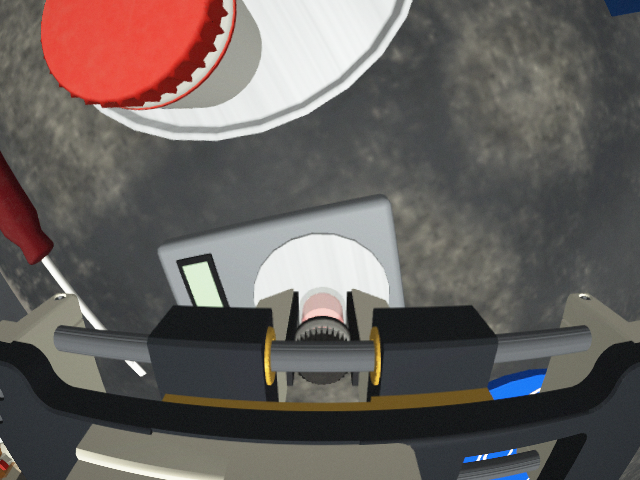

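Request:
carry_out(deltas=[[0,0,0,-0.001,0],[0,0,0,-0.001,0],[0,0,0,-0.001,0],[0,0,0,0,0],[0,0,0,0,0],[0,0,0,0,0],[0,0,0,0,0],[0,0,0,0,0]])

```text
time: 36.9
tcp_pos: [458.7, -128.3, 37.8]
tool_rot: [0.971, -0.236, -0.003, 0.036]
ft_force: [-0.9, -0.5, 1.2]
width: 22.5
```

```bash
python3 -c "from h import *;wgrab('w24');s=optics.grab_frame('side');cv2.imwrite('pics/s3.png',cv2.resize(s['pixels'][200:310,280:420,::-1],None,fx=5,fy=5,interpolation=cv2.INTER_CUBIC))"
```

```text
t 36.9 tcp [ 458.7 -128.3   37.8] yaw -27.3 tilt 4.16 zax [-1.32 -3.94] w 22.5 F [-0.9 -0.5  1.2] q [ 0.6   0.54 -0.53  2.1   0.56  0.66 -0.81]
```

View pics/s3.png

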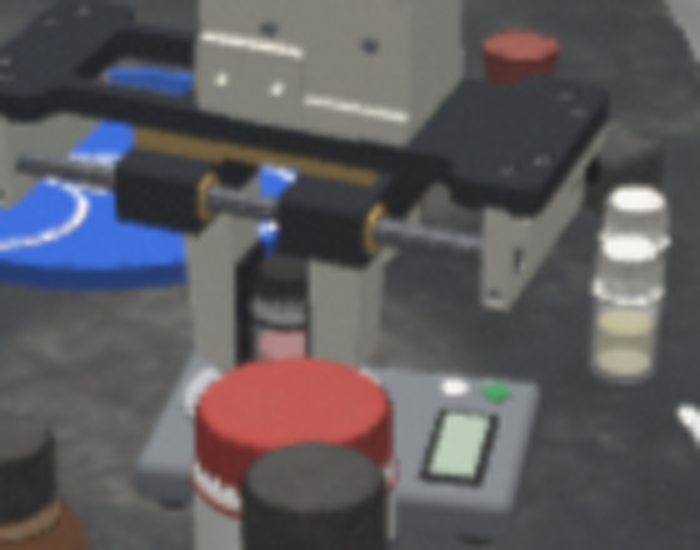

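Request:
carry_out(deltas=[[0.35,0,0,0,0],[0.4,0,0,0,0],[0.5,0,0,0,0],[0.7,0,0,0,0],[1,0,0,0.003,0],[1,0,0,0.01,0],[1,0,0,0.02,0],[1,0,0,0.03,0]], squeeze=25)

```text
time: 37.8
tcp_pos: [455.3, -127.2, 100.2]
tool_rot: [0.971, -0.235, -0.007, 0.036]
ft_force: [0.2, -0.5, 1.0]
width: 80.2
```

```bash
python3 -c "from h import *;wgrab('w25')"
```

```text
t 37.8 tcp [ 455.3 -127.2  100.2] yaw -27.2 tilt 4.15 zax [-1.75 -3.76] w 80.2 F [ 0.2 -0.5  1. ] q [ 0.68  0.43 -0.61  2.08  0.45  0.78 -0.7 ]
```

View pics/w25.png

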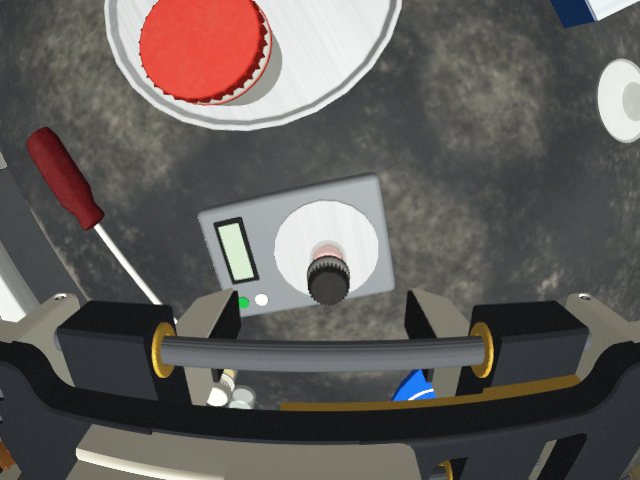

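```bash
python3 -c "
from h import *
print(won('w25',(329,287),72),won('w25',(309,72-20),96))"
```

```text
[[ 458.5867179  -127.82821088   72.        ]] [[502.26966011 -23.67920854  96.        ]]
```

Request:
carry_out(deltas=[[1,0,0,0.02,0],[1,0,0.008,0.01,0],[1,0,0.016,0,0],[1,0.002,0.022,0,0],[1,0.002,0.022,0,0],[1,0.002,0.022,0,0],[1,0.002,0.016,0,0],[1,0,0.006,0,0]])

```text
time: 38.65
tcp_pos: [467.7, -10.5, 141.4]
tool_rot: [0.971, -0.237, 0.001, 0.036]
ft_force: [-0.1, -0.5, -0.3]
width: 91.9
```

```bash
python3 -c "from h import *;wgrab('w26')"
```

```text
t 38.65 tcp [467.7 -10.5 141.4] yaw -27.4 tilt 4.18 zax [-0.92 -4.08] w 91.9 F [-0.1 -0.5 -0.3] q [ 0.5   0.36 -0.69  2.06  0.39  0.86 -0.91]
```

View pics/w26.png

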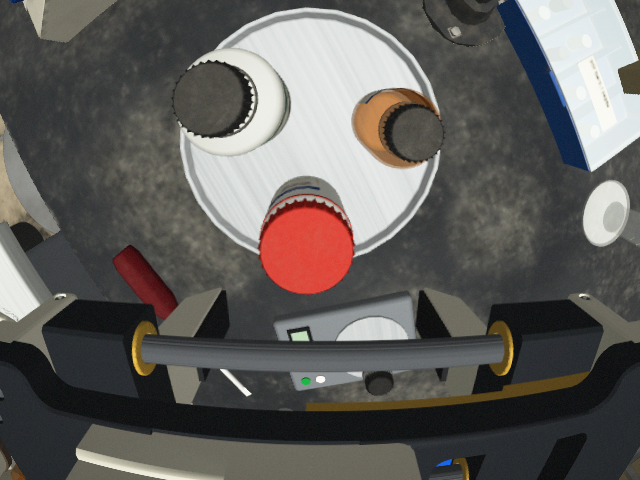

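```bash
python3 -c "
from h import *
print('red',won('w26',(307,246),96),'amber',won('w26',(414,133),107),'white',won('w26',(212,98),128))"
```

```text
red [[468.59559442   8.54377352  96.        ]] amber [[544.25272081  40.09676815 107.        ]] white [[470.6615902   97.21906735 128.        ]]
```

Request:
carry_out(deltas=[[1,0,0.006,0,0],[1,0,0.007,0,0],[1,0,0.002,-0.006,0],[1,0,0,-0.01,0],[1,0,0,-0.005,0],[1,0,0,0,0],[1,0,0,0,0],[1,0,0,0,0]])

```text
time: 39.5
tcp_pos: [466.0, 2.8, 117.3]
tool_rot: [0.97, -0.238, -0.001, 0.038]
ft_force: [0.7, 0.4, 0.6]
width: 92.0
```

```bash
python3 -c "from h import *;wgrab('w27')"
```

```text
t 39.5 tcp [466.    2.8 117.3] yaw -27.6 tilt 4.3 zax [-1.13 -4.15] w 92.0 F [0.7 0.4 0.6] q [ 0.45  0.41 -0.67  2.08  0.44  0.83 -0.98]
```

View pics/w27.png

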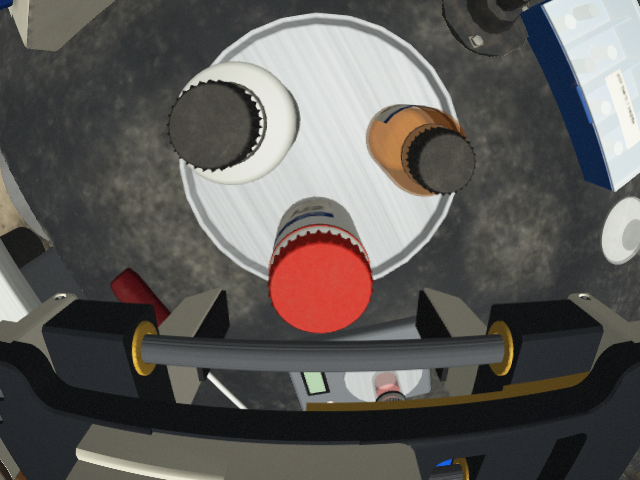

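Request:
carry_out(deltas=[[1,0.001,0.003,-0.008,0],[1,0.001,0.002,-0.014,0],[1,0,0,-0.015,0],[1,0,0,-0.014,0],[1,0,0,-0.008,0],[1,0,0,-0.004,0],[1,0,0,0,0],[1,0,0,0,0]])

```text
time: 40.35
tcp_pos: [467.2, 8.4, 47.7]
tool_rot: [0.97, -0.238, -0.002, 0.038]
ft_force: [-0.2, -0.3, -0.6]
width: 91.9
```

```bash
python3 -c "from h import *;wgrab('w28')"
```

```text
t 40.35 tcp [467.2   8.4  47.7] yaw -27.6 tilt 4.32 zax [-1.23 -4.13] w 91.9 F [-0.2 -0.3 -0.6] q [ 0.36  0.53 -0.59  2.1   0.57  0.7  -1.1 ]
```

View pics/w28.png

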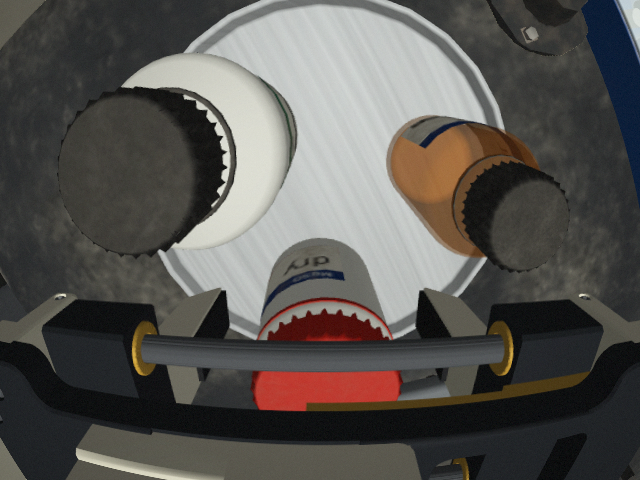

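Request:
carry_out(deltas=[[0,0,0,0,0],[0,0,0,0,0],[0,0,0,0,0],[0,0,0,0,0],[0,0,0,0,0],[0,0,0,0,0],[0,0,0,0,0],[0,0,0,0,0]], squeeze=25)

```text
time: 41.2
tcp_pos: [468.6, 8.1, 49.5]
tool_rot: [0.97, -0.239, -0.0, 0.037]
ft_force: [-0.3, -0.8, 0.8]
width: 55.6
```

```bash
python3 -c "from h import *;wgrab('w29')"
```

```text
t 41.2 tcp [468.6   8.1  49.5] yaw -27.6 tilt 4.28 zax [-1.03 -4.16] w 55.6 F [-0.3 -0.8  0.8] q [ 0.36  0.53 -0.59  2.1   0.56  0.7  -1.1 ]
```

View pics/w29.png

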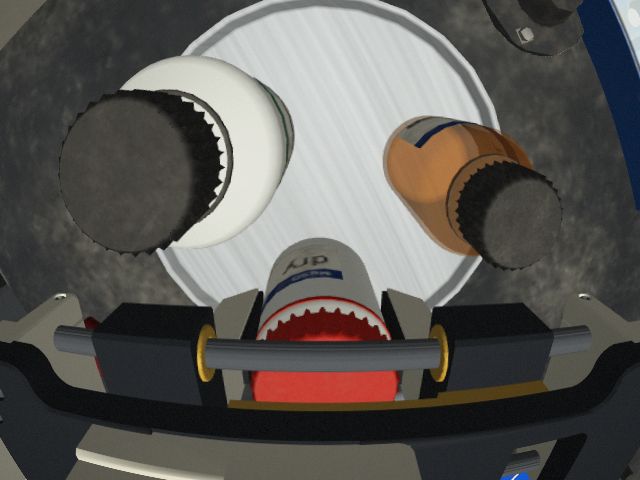

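Request:
carry_out(deltas=[[0,0,0,0.01,0],[0,0,0,0.018,0],[0,0,0,0.022,0],[0,0,0,0.022,0],[0,-0.003,-0.003,0.018,0],[0,-0.006,-0.01,0.01,0],[0,-0.008,-0.02,0.003,0],[0,-0.008,-0.025,0,0]])

```text
time: 42.05
tcp_pos: [441.3, -46.4, 159.0]
tool_rot: [0.972, -0.234, -0.001, 0.036]
ft_force: [-0.2, 0.2, -2.2]
width: 55.6
```

```bash
python3 -c "from h import *;wgrab('w30')"
```

```text
t 42.05 tcp [441.3 -46.4 159. ] yaw -27.1 tilt 4.16 zax [-1.11 -4.01] w 55.6 F [-0.2  0.2 -2.2] q [ 0.62  0.29 -0.71  2.1   0.33  0.87 -0.77]
```

View pics/w30.png

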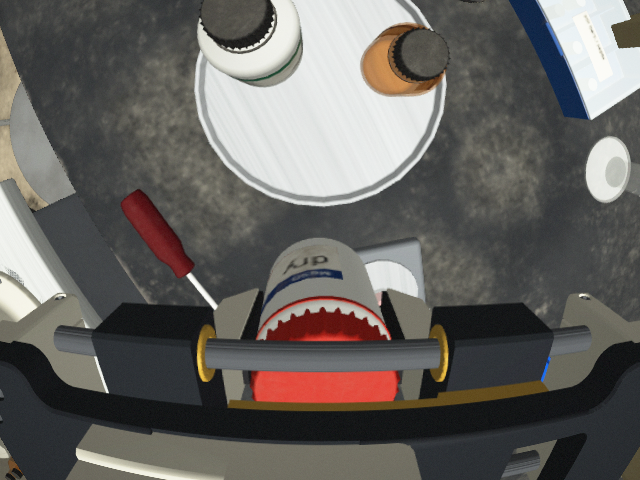

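Request:
carry_out(deltas=[[0,-0.004,-0.028,0,0],[0,0,-0.03,0,0],[0,0,-0.03,0,0],[0,0,-0.03,0,0],[0,0.002,-0.03,0,0],[0,0.006,-0.03,0,0],[0,0.01,-0.03,0,0],[0,0.012,-0.03,0,0]])

```text
time: 42.9
tcp_pos: [460.5, -294.2, 161.5]
tool_rot: [0.972, -0.234, -0.004, 0.038]
ft_force: [0.3, -0.2, -2.2]
width: 55.5
```

```bash
python3 -c "from h import *;st()"
```

```text
t 42.9 tcp [ 460.5 -294.2  161.5] yaw -27.0 tilt 4.42 zax [-1.48 -4.16] w 55.5 F [ 0.3 -0.2 -2.2] q [ 0.93  0.42 -0.57  1.89  0.38  0.92 -0.31]
```

Request:
carry_out(deltas=[[0,0.012,-0.026,0,0],[0,0.013,-0.022,0,0],[0,0.01,-0.016,0,0],[0,0.006,-0.01,-0.006,0],[0,0.002,-0.003,-0.012,0],[0,0,0,-0.014,0],[0,0,0,-0.012,0],[0,0,0,-0.004,0]])

```text
time: 43.7
tcp_pos: [501.3, -375.7, 108.9]
tool_rot: [0.971, -0.236, -0.007, 0.037]
ft_force: [-0.7, 0.2, -3.2]
width: 55.5
```

```bash
python3 -c "from h import *;wgrab('w31')"
```

```text
t 43.7 tcp [ 501.3 -375.7  108.9] yaw -27.3 tilt 4.3 zax [-1.76 -3.92] w 55.5 F [-0.7  0.2 -3.2] q [ 0.93  0.61 -0.5   1.72  0.46  0.91 -0.26]
```

View pics/w31.png

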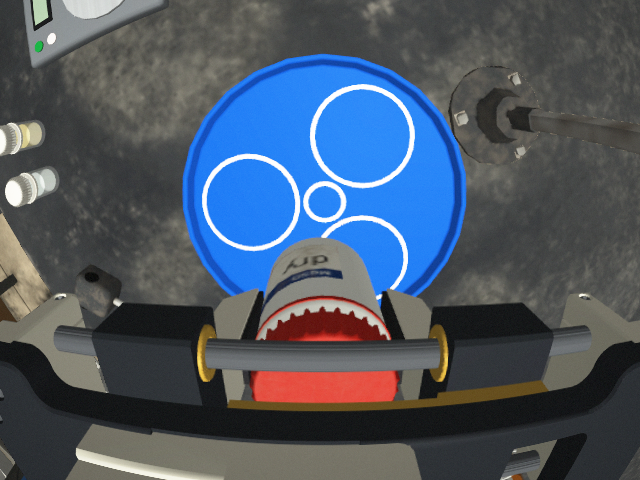

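Request:
carry_out(deltas=[[0,0.006,-0.01,0,0],[0,0.006,-0.011,0,0],[0,0.003,-0.005,-0.006,0],[0,0,0,-0.01,0],[0,0,0,-0.012,0],[0,0,0,-0.01,0],[0,0,0,-0.004,0],[0,0,0,0,0]])

```text
time: 44.55
tcp_pos: [517.6, -402.9, 63.0]
tool_rot: [0.971, -0.236, -0.007, 0.037]
ft_force: [0.3, 0.3, -2.7]
width: 55.6
```

```bash
python3 -c "from h import *;wgrab('w32')"
```

```text
t 44.55 tcp [ 517.6 -402.9   63. ] yaw -27.3 tilt 4.29 zax [-1.77 -3.9 ] w 55.6 F [ 0.3  0.3 -2.7] q [ 0.91  0.72 -0.47  1.66  0.5   0.87 -0.26]
```

View pics/w32.png

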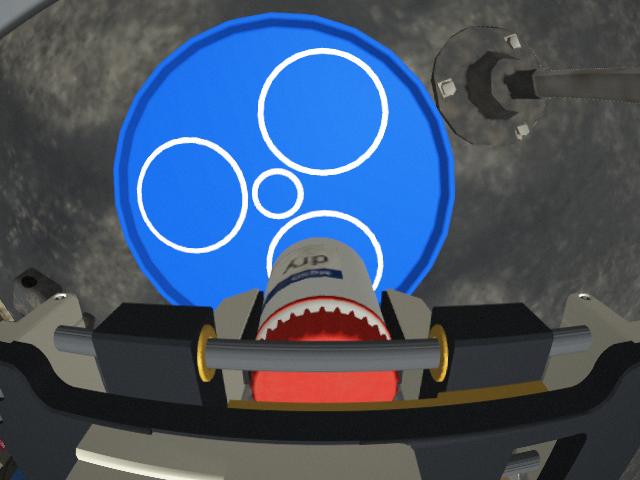

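Request:
carry_out(deltas=[[0,0,-0.001,-0.003,0],[0,0,-0.001,-0.004,0],[0,0,0,-0.004,0],[0,0,0,-0.001,0],[0,0,0,-0.001,0],[0,0,0,-0.001,0],[0,0,0,0,0],[0,0,0,0,0]])

```text
time: 45.4
tcp_pos: [518.8, -405.5, 49.9]
tool_rot: [0.971, -0.235, -0.006, 0.037]
ft_force: [-0.5, -0.1, -2.8]
width: 55.1
```

```bash
python3 -c "from h import *;wgrab('w33')"
```

```text
t 45.4 tcp [ 518.8 -405.5   49.9] yaw -27.2 tilt 4.32 zax [-1.63 -4.  ] w 55.1 F [-0.5 -0.1 -2.8] q [ 0.91  0.73 -0.46  1.66  0.51  0.85 -0.27]
```

View pics/w33.png

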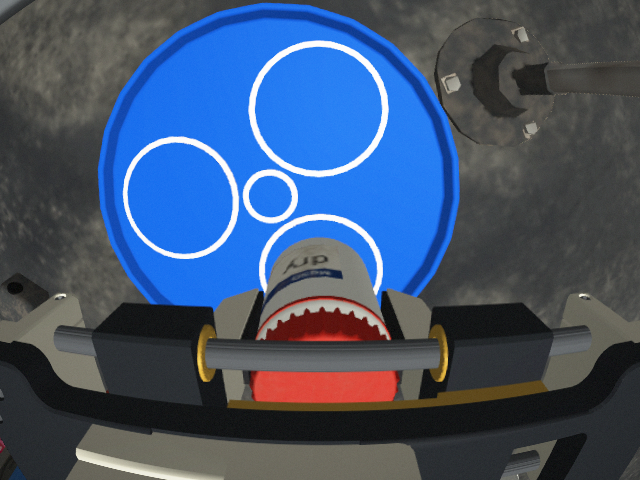

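```bash
python3 -c "
import cv2
i=cv2.imread('pics/w33.png');cv2.imwrite('pics/w33c.png',cv2.resize(i[200:310,245:400],None,fx=5,fy=5,interpolation=cv2.INTER_CUBIC))
i=cv2.imread('pics/w14.png');cv2.imwrite('pics/w14c.png',cv2.resize(i[220:330,245:400],None,fx=5,fy=5,interpolation=cv2.INTER_CUBIC))"
```

```text
(no output)
```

View pics/w33c.png

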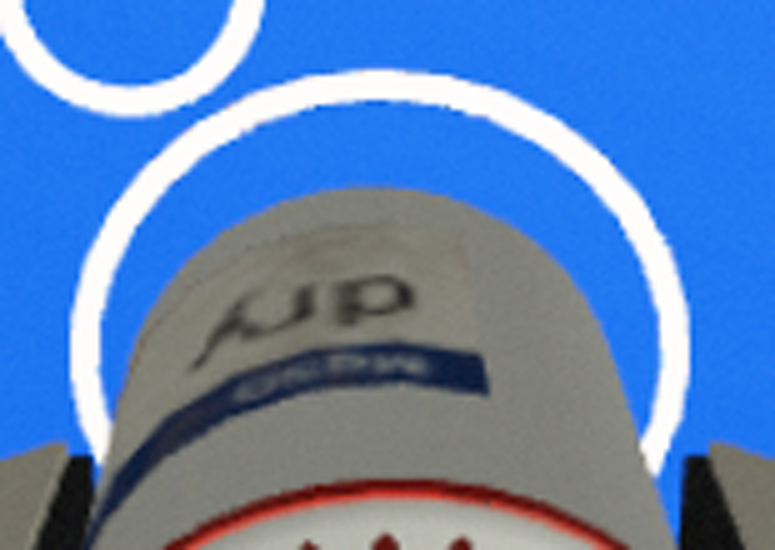

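View pics/w14c.png

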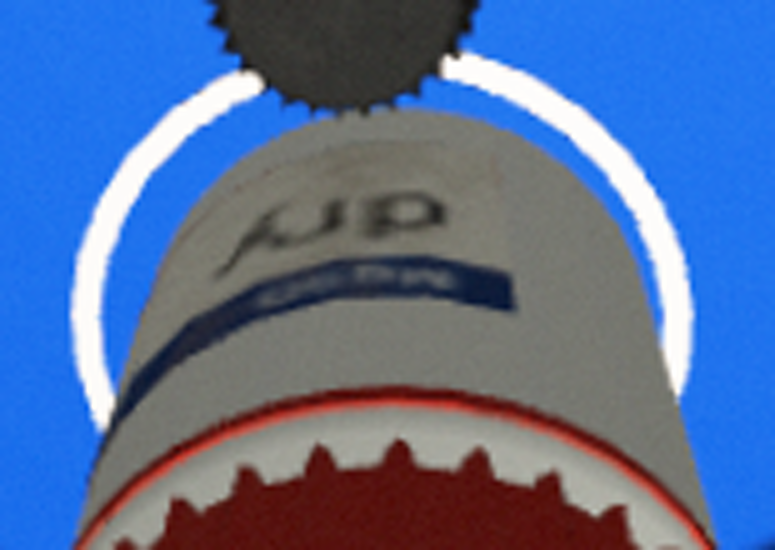

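```bash
cat >> h.py <<'E'
from scipy.optimize import least_squares
def fitr(p,r):
    x=least_squares(lambda c:np.hypot(p[:,0]-c[0],p[:,1]-c[1])-r,p[:,:2].mean(0)-[0,0]).x; return x.round(1),np.abs(np.hypot(p[:,0]-x[0],p[:,1]-x[1])-r).max().round(2)
E
python3 - <<'E'
from h import *
def go(n,y0,foot,ring,r,zf=4):
    q=lambda P:[(245+(x+.5)/5-.5,y0+(y+.5)/5-.5) for x,y in P]
    print(n,"foot",fitr(won(n,q(foot),zf),r),"ring",fitr(won(n,q(ring),4),35))
go("w33",200,[(240,222),(280,203),(320,190),(370,186),(420,189),(470,205),(510,226)],[(73,330),(90,265),(140,180),(220,110),(300,78),(380,69),(460,80),(560,120),(640,200),(680,280),(688,350)],28.5)
go("w14",220,[(270,140),(310,122),(400,108),(450,112),(500,125),(540,145)],[(75,330),(85,250),(120,175),(180,105),(240,70),(450,50),(530,75),(600,130),(660,200),(690,300)],28.5)
E
```

```text
w33 foot (array([ 514.1, -410.2]), np.float64(0.2)) ring (array([ 518.2, -404.7]), np.float64(0.3))
w14 foot (array([ 520.6, -405.6]), np.float64(0.09)) ring (array([ 518.2, -404.7]), np.float64(0.36))
```

Request:
carry_out(deltas=[[0,0.001,0.001,0,0],[0,0.001,0.001,-0.001,0],[0,0,0,-0.001,0],[0,0,0,-0.001,0],[0,0,0,-0.001,0],[0,0,0,-0.001,0],[0,0,0,0,0],[0,0,0,0,0]])

```text
time: 46.25
tcp_pos: [521.0, -404.1, 49.8]
tool_rot: [0.971, -0.236, -0.006, 0.039]
ft_force: [0.7, 0.5, -3.1]
width: 55.5
```

```bash
python3 -c "from h import *;wgrab('w34')"
```

```text
t 46.25 tcp [ 521.  -404.1   49.8] yaw -27.3 tilt 4.56 zax [-1.71 -4.22] w 55.5 F [ 0.7  0.5 -3.1] q [ 0.9   0.73 -0.46  1.66  0.51  0.85 -0.28]
```

Request:
carry_out(deltas=[[0,0,0,-0.002,0],[0,0,0,-0.001,0],[0,0,0,-0.001,0],[0,0,0,-0.001,0],[0,0,0,-0.001,0],[0,0,0,0,0],[0,0,0,0,0],[0,0,0,0,0]])

```text
time: 47.1
tcp_pos: [520.9, -404.4, 49.4]
tool_rot: [0.971, -0.236, -0.007, 0.041]
ft_force: [-1.0, -0.2, 1.5]
width: 55.3
```

```bash
python3 -c "from h import *;wgrab('w34')"
```

```text
t 47.1 tcp [ 520.9 -404.4   49.4] yaw -27.3 tilt 4.76 zax [-1.88 -4.37] w 55.3 F [-1.  -0.2  1.5] q [ 0.9   0.74 -0.45  1.66  0.52  0.85 -0.28]
```

View pics/w34.png

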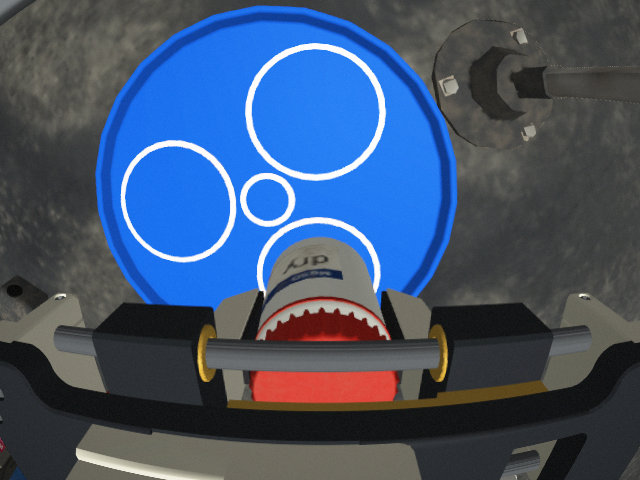

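Request:
carry_out(deltas=[[1,0,0,0,0],[1,0,0,0,0],[1,0,0,0,0],[1,0,0,0.01,0],[1,0,0,0.025,0],[1,0,0,0.03,0],[1,0,0,0.03,0],[1,-0.004,0.01,0.01,0]])

```text
time: 47.95
tcp_pos: [516.5, -394.5, 157.8]
tool_rot: [0.971, -0.237, -0.007, 0.04]
ft_force: [-0.3, 0.3, 0.0]
width: 92.0
```

```bash
python3 -c "from h import *;wgrab('w35');f=optics.grab_frame('top');cv2.imwrite('pics/t3.png',cv2.resize(f['pixels'][180:290,355:470,::-1],None,fx=5,fy=5))"
```

```text
t 47.95 tcp [ 516.5 -394.5  157.8] yaw -27.4 tilt 4.69 zax [-1.9  -4.28] w 92.0 F [-0.3  0.3  0. ] q [ 0.94  0.59 -0.52  1.63  0.43  1.02 -0.22]
```

View pics/w35.png

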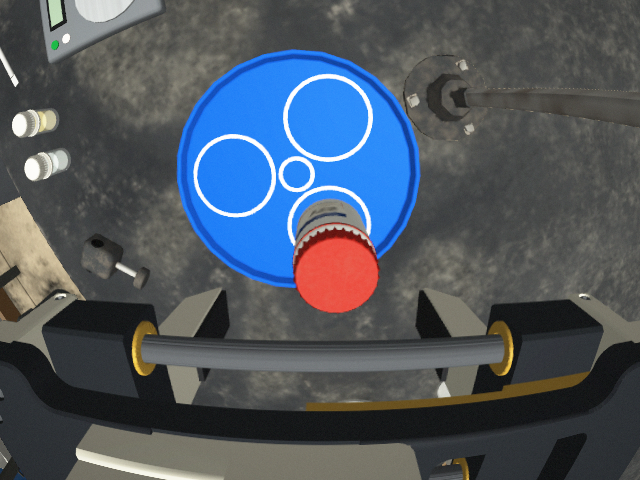

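```bash
python3 -c "
from h import *
print(won('w35',(336,271),96))"
```

```text
[[ 521.03793696 -403.84309409   96.        ]]
```

Request:
carry_out(deltas=[[1,-0.012,0.02,0,0.1],[1,-0.014,0.028,0,0.13],[1,-0.014,0.03,0,0.13],[1,-0.014,0.03,0,0.13],[1,-0.01,0.03,0,0.13],[1,-0.004,0.03,0,0.13],[1,0,0.03,0,0.13],[1,0,0.03,0,0.13]])

```text
time: 48.85
tcp_pos: [435.5, -156.1, 145.9]
tool_rot: [0.959, 0.281, 0.006, 0.036]
ft_force: [0.9, 0.9, 0.1]
width: 91.7
```

```bash
python3 -c "from h import *;st()"
```

```text
t 48.85 tcp [ 435.5 -156.1  145.9] yaw 32.6 tilt 4.19 zax [ 1.8  -3.78] w 91.7 F [0.9 0.9 0.1] q [ 1.    0.35 -0.88  2.12  0.46  0.81  0.41]
```

Request:
carry_out(deltas=[[1,0,0.028,0.004,0.14],[1,0.004,0.028,0.004,0.14],[1,0.012,0.025,0.003,0.14],[1,0.016,0.022,0.002,0.14],[1,0.018,0.02,0,0.14],[1,0.018,0.018,0,0.14],[1,0.014,0.012,0,0.14],[1,0.008,0.004,0,0.1]])

```text
time: 49.65
tcp_pos: [516.1, 13.2, 150.4]
tool_rot: [0.657, 0.753, 0.018, 0.024]
ft_force: [0.0, 0.1, -0.5]
width: 91.7
```

```bash
python3 -c "from h import *;wgrab('w36')"
```

```text
t 49.65 tcp [516.1  13.2 150.4] yaw 97.7 tilt 3.41 zax [ 3.4  -0.26] w 91.7 F [ 0.   0.1 -0.5] q [ 0.8   0.56 -1.12  2.    0.66  0.93  1.05]
```

View pics/w36.png

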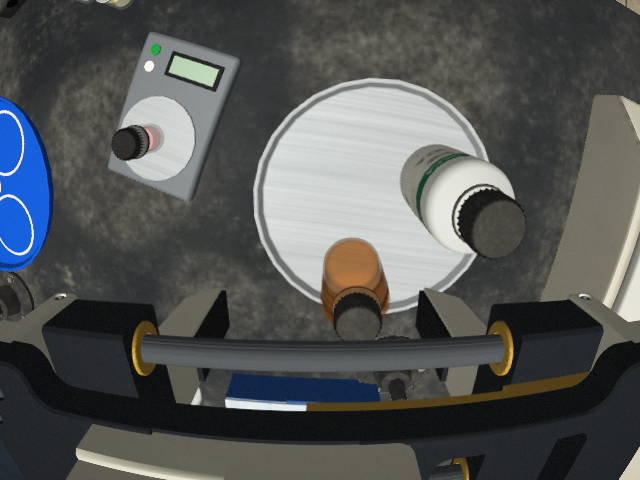

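```bash
python3 -c "
from h import *
print(won('w36',(358,318),107),won('w36',(493,225),128))"
```

```text
[[539.87585755  37.91197228 107.        ]] [[466.58437884  93.75127725 128.        ]]
```

Request:
carry_out(deltas=[[1,0.009,0.008,0,0],[1,0.009,0.008,0,0],[1,0.005,0.006,-0.005,0],[1,0.001,0.002,-0.01,0],[1,0,0,-0.006,0],[1,0,0,0,0],[1,0,0,0,0],[1,0,0,0,0]])

```text
time: 50.5
tcp_pos: [534.5, 36.5, 121.0]
tool_rot: [0.659, 0.752, 0.014, 0.019]
ft_force: [-0.2, -0.3, 0.8]
width: 91.8
```

```bash
python3 -c "from h import *;wgrab('w37')"
```

```text
t 50.5 tcp [534.5  36.5 121. ] yaw 97.5 tilt 2.71 zax [ 2.7  -0.17] w 91.8 F [-0.2 -0.3  0.8] q [ 0.69  0.63 -1.05  1.96  0.72  0.92  0.98]
```

View pics/w37.png

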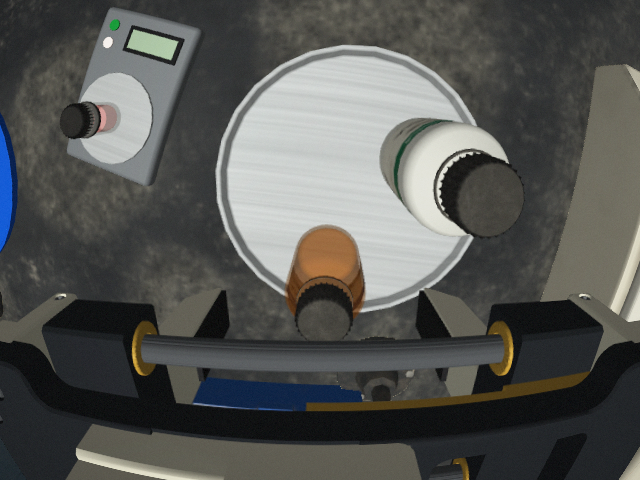

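```bash
python3 -c "
from h import *
print(won('w37',(324,315),107),won('w37',(484,196),128))"
```

```text
[[541.06638635  38.64130691 107.        ]] [[467.27103716  94.34653681 128.        ]]
```

Request:
carry_out(deltas=[[1,0.004,0.001,-0.005,0],[1,0.003,0.001,-0.012,0],[1,0,0,-0.014,0],[1,0,0,-0.014,0],[1,0,0,-0.01,0],[1,0,0,-0.005,0],[1,0,0,0,0],[1,0,0,0,0]])

```text
time: 51.35
tcp_pos: [541.4, 38.2, 54.7]
tool_rot: [0.659, 0.752, 0.014, 0.018]
ft_force: [-0.1, -0.2, 0.5]
width: 91.9
```

```bash
python3 -c "from h import *;wgrab('w38')"
```

```text
t 51.35 tcp [541.4  38.2  54.7] yaw 97.5 tilt 2.63 zax [ 2.63 -0.19] w 91.9 F [-0.1 -0.2  0.5] q [ 0.6   0.73 -0.94  1.97  0.84  0.83  0.89]
```

View pics/w38.png

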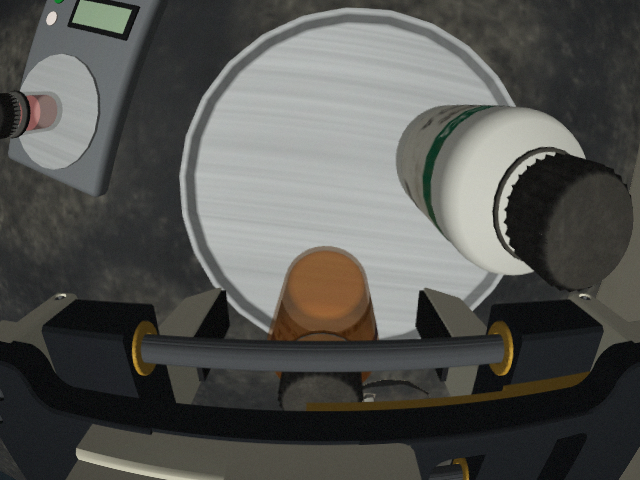

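Request:
carry_out(deltas=[[1,0.001,0,0.001,0],[0,0,0,0,0],[0,0,0,0,0],[0,0,0,0,0],[0,0,0,0,0],[0,0,0,0,0],[0,0,0,0,0],[0,0,0,0,0]])

```text
time: 52.2
tcp_pos: [544.1, 38.0, 57.9]
tool_rot: [0.659, 0.752, 0.015, 0.02]
ft_force: [-0.5, -0.1, -0.5]
width: 47.5
```

```bash
python3 -c "from h import *;wgrab('w39')"
```

```text
t 52.2 tcp [544.1  38.   57.9] yaw 97.5 tilt 2.86 zax [ 2.85 -0.2 ] w 47.5 F [-0.5 -0.1 -0.5] q [ 0.6   0.73 -0.94  1.97  0.83  0.83  0.89]
```

Request:
carry_out(deltas=[[0,0,0,0.01,0],[0,0,0,0.02,0],[0,0,0,0.022,0],[0,-0.006,-0.004,0.022,0],[0,-0.014,-0.008,0.016,0],[0,-0.018,-0.012,0.008,0],[0,-0.018,-0.018,0.003,0],[0,-0.016,-0.024,0,0]])

```text
time: 53.05
tcp_pos: [468.5, -24.7, 164.7]
tool_rot: [0.656, 0.754, 0.015, 0.018]
ft_force: [-0.6, -0.3, -2.6]
width: 47.6
```

```bash
python3 -c "from h import *;st()"
```

```text
t 53.05 tcp [468.5 -24.7 164.7] yaw 98.0 tilt 2.69 zax [ 2.69 -0.09] w 47.6 F [-0.6 -0.3 -2.6] q [ 1.    0.48 -1.21  2.08  0.59  0.92  1.18]
```

Request:
carry_out(deltas=[[0,-0.01,-0.028,0,0],[0,-0.004,-0.03,0,0],[0,0,-0.03,0,0],[0,0,-0.03,0,0],[0,0,-0.03,0,0],[0,0,-0.03,0,0],[0,0.004,-0.028,0,0],[0,0.008,-0.025,0,0]])

```text
time: 53.85
tcp_pos: [457.6, -264.5, 167.4]
tool_rot: [0.654, 0.756, 0.01, 0.018]
ft_force: [0.2, 0.7, -1.5]
width: 47.5
```

```bash
python3 -c "from h import *;wgrab('w40')"
```

```text
t 53.85 tcp [ 457.6 -264.5  167.4] yaw 98.3 tilt 2.33 zax [ 2.27 -0.5 ] w 47.5 F [ 0.2  0.7 -1.5] q [ 1.38  0.6  -1.17  1.94  0.65  1.01  1.63]
```

View pics/w40.png

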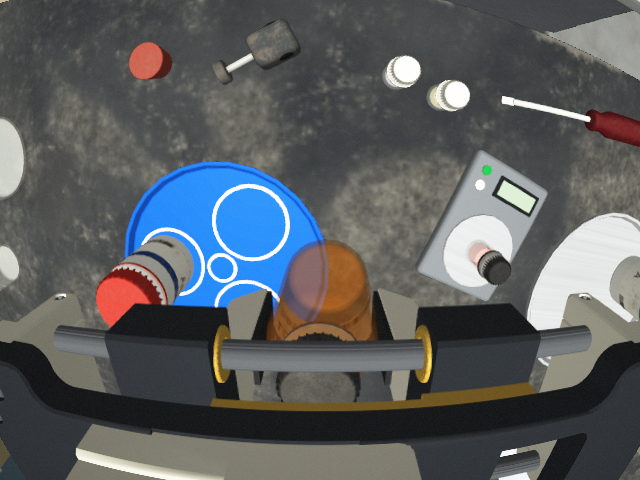

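Request:
carry_out(deltas=[[0,0.012,-0.015,0,0],[0,0.016,-0.01,0,0],[0,0.016,-0.008,0,0],[0,0.016,-0.004,0,0],[0,0.014,-0.002,0,0],[0,0.01,0,-0.003,0],[0,0.005,0,-0.008,0],[0,0,0,-0.006,0]])

```text
time: 54.7
tcp_pos: [547.7, -311.9, 150.7]
tool_rot: [0.658, 0.753, 0.009, 0.017]
ft_force: [-0.7, 0.8, -2.0]
width: 47.0
```

```bash
python3 -c "from h import *;wgrab('w41')"
```

```text
t 54.7 tcp [ 547.7 -311.9  150.7] yaw 97.7 tilt 2.21 zax [ 2.14 -0.56] w 47.0 F [-0.7  0.8 -2. ] q [ 1.2   0.75 -1.05  1.7   0.73  1.09  1.63]
```

View pics/w41.png

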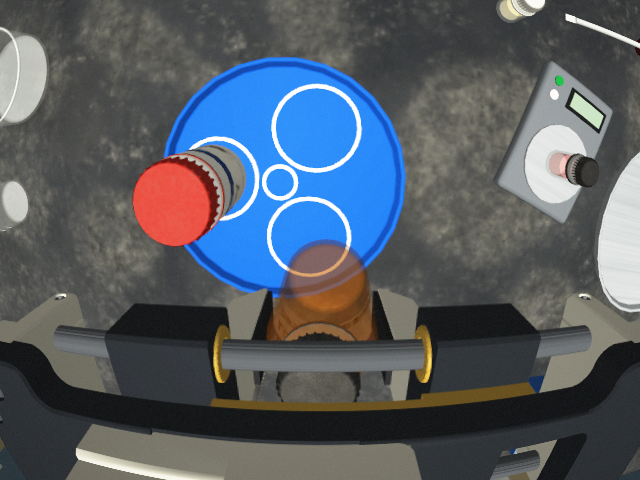

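Moving over circle A (dx +11, dy −12) and down.

Request:
carry_out(deltas=[[0,0.005,-0.006,-0.004,0],[0,0.003,-0.004,-0.01,0],[0,0.001,-0.001,-0.015,0],[0,0,0,-0.016,0],[0,0,0,-0.015,0],[0,0,0,-0.01,0],[0,0,0,-0.004,0],[0,0,0,0,0]])

```text
time: 55.55
tcp_pos: [552.2, -323.4, 65.8]
tool_rot: [0.658, 0.753, 0.007, 0.013]
ft_force: [-0.3, -0.2, -2.8]
width: 47.1
```

```bash
python3 -c "from h import *;wgrab('w42')"
```

```text
t 55.55 tcp [ 552.2 -323.4   65.8] yaw 97.6 tilt 1.74 zax [ 1.69 -0.41] w 47.1 F [-0.3 -0.2 -2.8] q [ 1.14  0.87 -0.96  1.71  0.83  0.99  1.59]
```

View pics/w42.png

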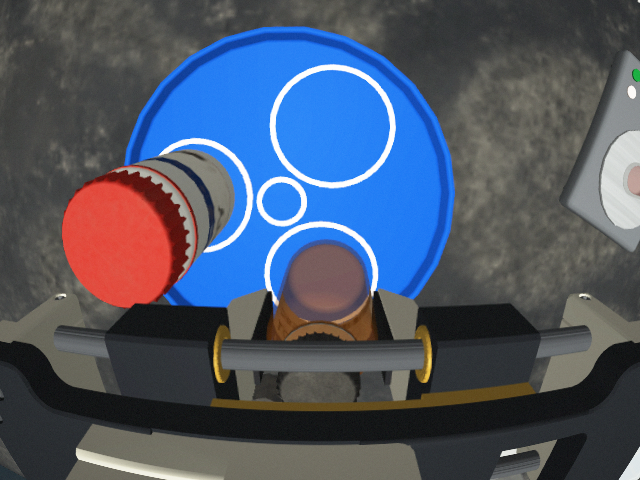

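Request:
carry_out(deltas=[[0,0.003,-0.001,-0.001,0],[0,0.002,-0.001,-0.002,0],[0,0,0,-0.002,0],[0,0,0,-0.001,0],[0,0,0,0,0],[0,0,0,0,0],[0,0,0,0,0],[0,0,0,0,0]])

```text
time: 56.4
tcp_pos: [559.9, -326.3, 62.7]
tool_rot: [0.658, 0.752, 0.008, 0.016]
ft_force: [-0.3, 0.1, -2.7]
width: 47.1
```

```bash
python3 -c "
from h import *
f=wgrab('w43');cv2.imwrite('pics/w43c.png',cv2.resize(f['pixels'][200:310,245:400,::-1],None,fx=5,fy=5,interpolation=cv2.INTER_CUBIC))"
```

```text
t 56.4 tcp [ 559.9 -326.3   62.7] yaw 97.6 tilt 2.03 zax [ 1.95 -0.56] w 47.1 F [-0.3  0.1 -2.7] q [ 1.13  0.88 -0.95  1.69  0.84  0.99  1.59]
```

View pics/w43c.png

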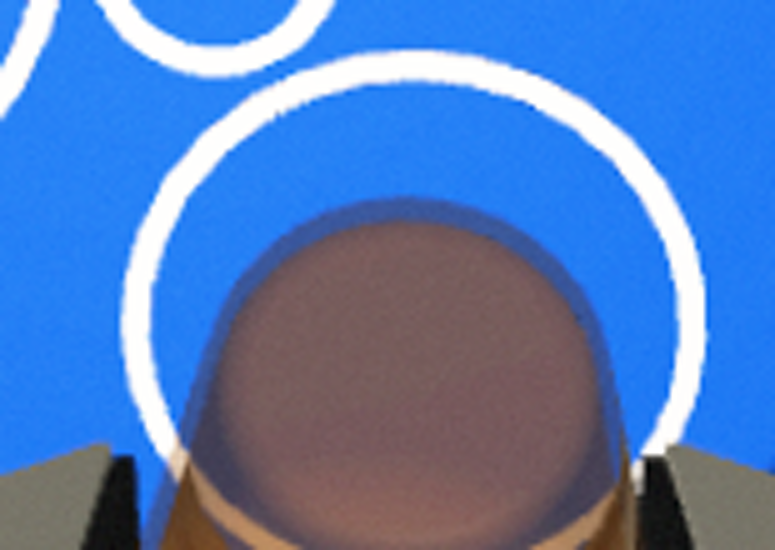

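```bash
python3 - <<'E'
from h import *
q=lambda P:[(245+(x+.5)/5-.5,200+(y+.5)/5-.5) for x,y in P]
foot=[(265,265),(300,232),(340,210),(408,197),(470,207),(520,232),(550,260)]
ring=[(122,330),(135,250),(180,160),(240,105),(320,65),(414,50),(500,62),(580,100),(650,165),(690,240),(704,320)]
for z in (4,6.5,8.7): print(z,fitr(won("w43",q(foot),z),24))
print(fitr(won("w43",q(ring),4),35))
# initial: w9 foot
E
python3 -c "
import cv2
i=cv2.imread('pics/w9.png');cv2.imwrite('pics/w9c.png',cv2.resize(i[220:330,245:400],None,fx=5,fy=5,interpolation=cv2.INTER_CUBIC))"
```

```text
4 (array([ 565.3, -323.2]), np.float64(0.55))
6.5 (array([ 564.5, -323.3]), np.float64(0.6))
8.7 (array([ 563.9, -323.4]), np.float64(0.64))
(array([ 558.3, -323.8]), np.float64(0.2))
```

View pics/w9c.png

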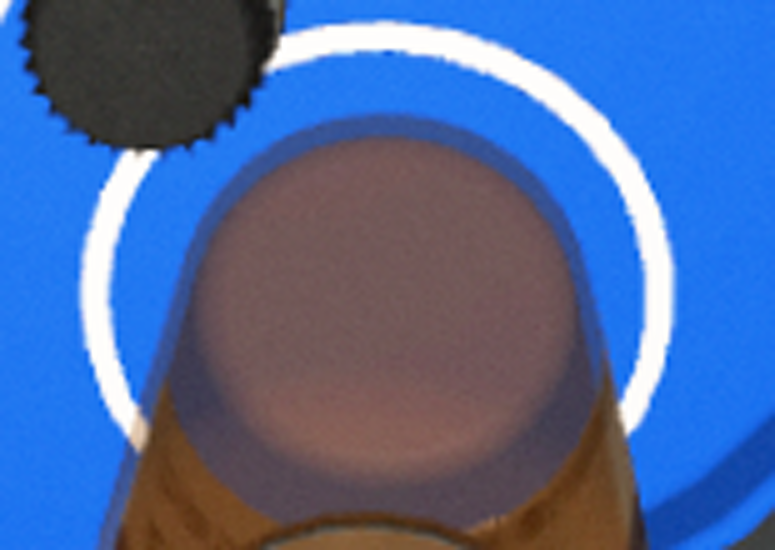

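Request:
carry_out(deltas=[[0,-0.003,0,-0.001,0],[0,-0.003,0,-0.001,0],[0,-0.001,0,-0.001,0],[0,0,0,-0.001,0],[0,0,0,-0.001,0],[0,0,0,0,0],[0,0,0,0,0],[0,0,0,0,0]])

```text
time: 57.25
tcp_pos: [552.5, -326.5, 58.3]
tool_rot: [0.658, 0.752, 0.007, 0.017]
ft_force: [-0.5, 0.4, -1.7]
width: 47.2
```

```bash
python3 -c "
from h import *
f=wgrab('w44');cv2.imwrite('pics/w44c.png',cv2.resize(f['pixels'][200:310,245:400,::-1],None,fx=5,fy=5,interpolation=cv2.INTER_CUBIC))"
```

```text
t 57.25 tcp [ 552.5 -326.5   58.3] yaw 97.6 tilt 2.08 zax [ 1.99 -0.6 ] w 47.2 F [-0.5  0.4 -1.7] q [ 1.14  0.87 -0.95  1.71  0.84  0.98  1.58]
```

View pics/w44c.png

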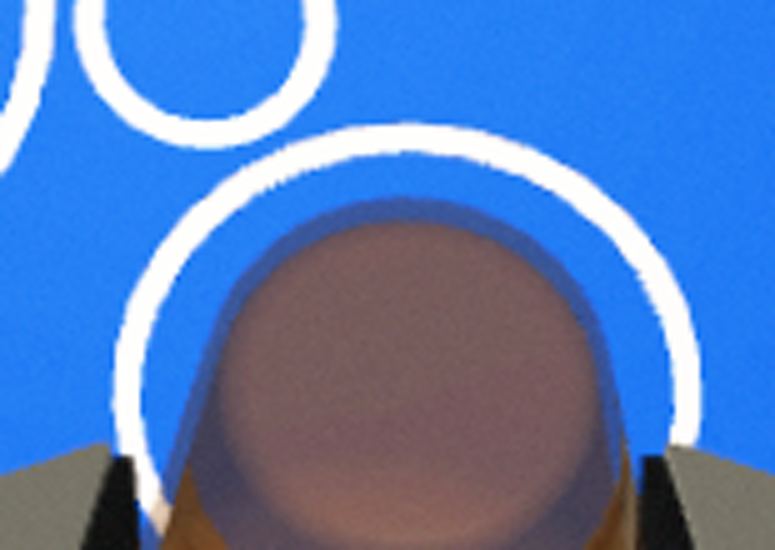

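Request:
carry_out(deltas=[[0,0,0,0.002,0],[0,0.001,0,0,0],[0,0,0,-0.001,0],[0,0,0,-0.002,0],[0,0,0,-0.001,0],[0,0,0,-0.001,0],[0,0,0,0,0],[0,0,0,0,0]])

```text
time: 58.1
tcp_pos: [554.6, -326.3, 58.5]
tool_rot: [0.658, 0.752, 0.007, 0.017]
ft_force: [-0.5, -0.2, -1.9]
width: 47.2
```

```bash
python3 -c "
from h import *
f=wgrab('w45');cv2.imwrite('pics/w45c.png',cv2.resize(f['pixels'][200:310,245:400,::-1],None,fx=5,fy=5,interpolation=cv2.INTER_CUBIC))"
```

```text
t 58.1 tcp [ 554.6 -326.3   58.5] yaw 97.6 tilt 2.16 zax [ 2.04 -0.71] w 47.2 F [-0.5 -0.2 -1.9] q [ 1.14  0.87 -0.95  1.71  0.84  0.98  1.58]
```

View pics/w45c.png

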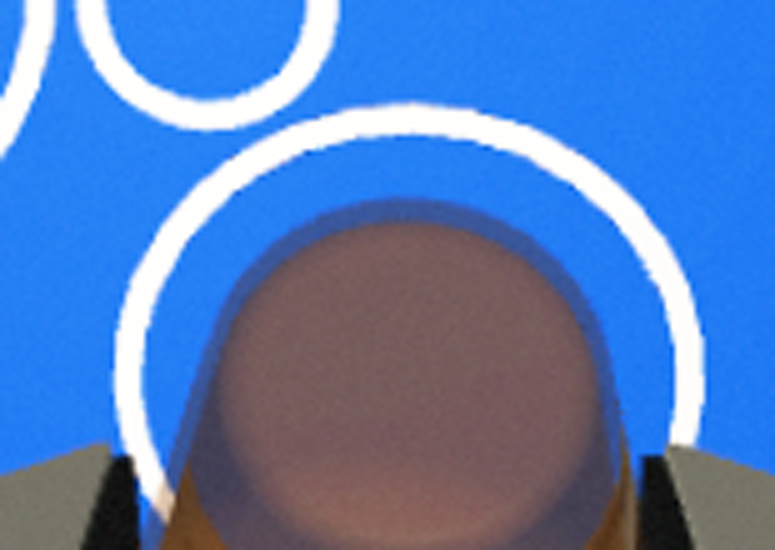

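Request:
carry_out(deltas=[[0,0,0,-0.002,0],[0,0,0,-0.001,0],[0,0,0,-0.001,0],[1,0,0,0,0],[1,0,0,0,0],[1,0,0,0,0],[1,0,0,0.01,0],[1,0,0,0.02,0]])

```text
time: 58.95
tcp_pos: [554.8, -325.5, 87.4]
tool_rot: [0.658, 0.753, 0.007, 0.017]
ft_force: [-0.4, -0.4, -0.0]
width: 83.0
```

```bash
python3 -c "
from h import *
st()"
```

```text
t 58.95 tcp [ 554.8 -325.5   87.4] yaw 97.6 tilt 2.06 zax [ 1.94 -0.68] w 83.0 F [-0.4 -0.4 -0. ] q [ 1.15  0.84 -0.98  1.7   0.81  1.02  1.6 ]
```

Request:
carry_out(deltas=[[1,0,0,0.03,0],[1,0,0,0.03,0],[1,-0.004,0,0.025,0],[1,-0.01,0.004,0.015,0],[1,-0.015,0.01,0,0],[1,-0.015,0.015,0,0],[1,-0.01,0.015,0,0],[1,-0.005,0.01,0,0]])

```text
time: 59.75
tcp_pos: [499.6, -270.4, 208.0]
tool_rot: [0.658, 0.753, 0.008, 0.025]
ft_force: [-0.5, -0.2, 0.0]
width: 91.7
```

```bash
python3 -c "
from h import *
wgrab('w46')"
```

```text
t 59.75 tcp [ 499.6 -270.4  208. ] yaw 97.7 tilt 3.0 zax [ 2.77 -1.16] w 91.7 F [-0.5 -0.2  0. ] q [ 1.32  0.6  -1.17  1.82  0.63  1.09  1.63]
```

View pics/w46.png

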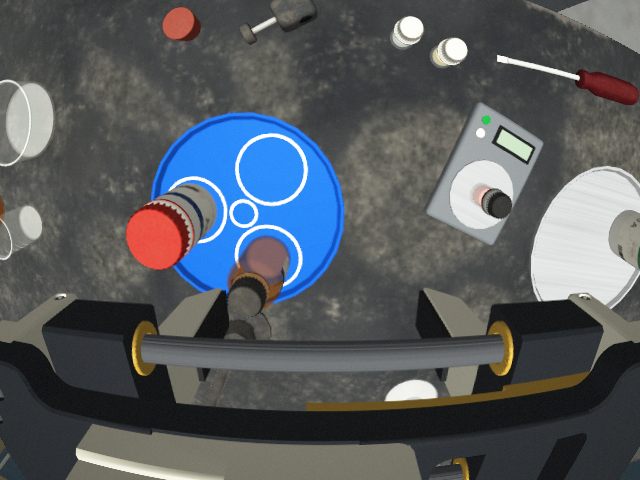

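Request:
carry_out(deltas=[[1,-0.015,0.018,-0.012,-0.07],[1,-0.015,0.025,-0.012,-0.08],[1,-0.008,0.03,-0.006,-0.08],[1,-0.002,0.033,0,-0.08],[1,0,0.035,0,-0.08],[1,0,0.035,0,-0.08],[1,0,0.035,0,-0.08],[1,0,0.035,0,-0.03]])

```text
time: 60.6
tcp_pos: [462.6, -21.8, 183.2]
tool_rot: [0.854, 0.519, 0.002, 0.032]
ft_force: [0.0, 0.4, 0.4]
width: 91.7
```

```bash
python3 -c "
from h import *
st()"
```

```text
t 60.6 tcp [462.6 -21.8 183.2] yaw 62.6 tilt 3.65 zax [ 2.07 -3.  ] w 91.7 F [0.  0.4 0.4] q [ 0.89  0.36 -1.1   2.07  0.48  0.93  0.62]
```

Request:
carry_out(deltas=[[1,0.001,0.028,0,0.01],[1,0.001,0.022,0,0.01],[1,0.001,0.016,0,0],[1,0.001,0.012,0,0],[1,0,0.006,0,0],[1,0,0.001,0,0],[1,0,0,0,0],[1,0,0,0,0]])

```text
time: 61.4
tcp_pos: [471.5, 74.5, 189.0]
tool_rot: [0.845, 0.533, 0.007, 0.034]
ft_force: [0.6, 0.7, -0.5]
width: 91.6
```

```bash
python3 -c "
from h import *
wgrab('w47')"
```

```text
t 61.4 tcp [471.5  74.5 189. ] yaw 64.4 tilt 3.97 zax [ 2.74 -2.86] w 91.6 F [ 0.6  0.7 -0.5] q [ 0.67  0.39 -1.1   2.03  0.51  0.96  0.43]
```

View pics/w47.png

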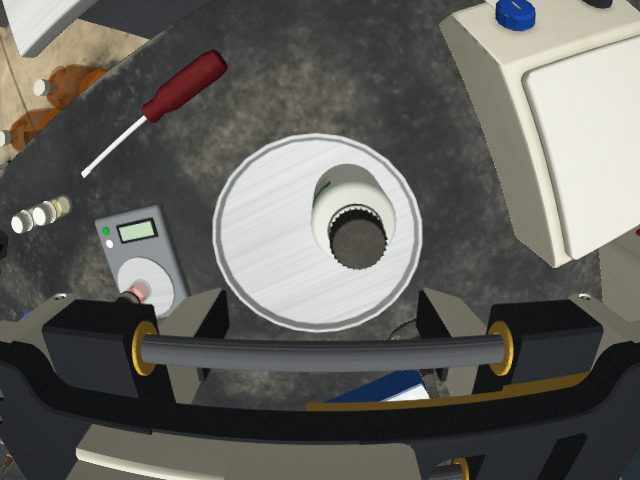

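Request:
carry_out(deltas=[[1,0,0.008,0,0],[1,-0.001,0.008,-0.005,0],[1,-0.001,0.004,-0.01,0],[1,0,0.001,-0.012,0],[1,0,0,-0.006,0],[1,0,0,0,0],[1,0,0,0,0],[1,0,0,0,0]])

```text
time: 62.25
tcp_pos: [468.1, 95.5, 151.5]
tool_rot: [0.846, 0.532, 0.005, 0.033]
ft_force: [0.3, 0.5, 0.5]
width: 91.7
```

```bash
python3 -c "
from h import *
wgrab('w48')"
```

```text
t 62.25 tcp [468.1  95.5 151.5] yaw 64.3 tilt 3.86 zax [ 2.54 -2.91] w 91.7 F [0.3 0.5 0.5] q [ 0.56  0.45 -1.04  2.06  0.58  0.91  0.31]
```

View pics/w48.png

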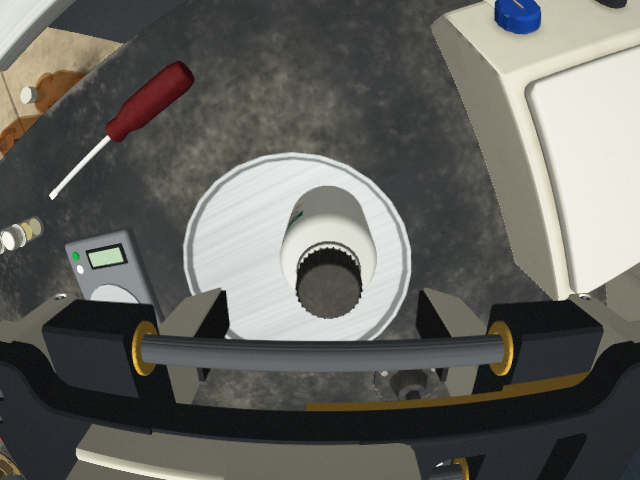

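Request:
carry_out(deltas=[[1,0,0.001,-0.006,0],[1,0,0.001,-0.014,0],[1,0,0,-0.016,0],[1,0,0,-0.016,0],[1,0,0,-0.011,0],[1,0,0,-0.005,0],[1,0,0,0,0],[1,0,0,0,0]])

```text
time: 63.1
tcp_pos: [468.5, 97.2, 78.3]
tool_rot: [0.846, 0.532, 0.006, 0.034]
ft_force: [0.2, 0.3, -1.1]
width: 91.9
```

```bash
python3 -c "
from h import *
wgrab('w49')"
```

```text
t 63.1 tcp [468.5  97.2  78.3] yaw 64.2 tilt 3.92 zax [ 2.62 -2.91] w 91.9 F [ 0.2  0.3 -1.1] q [ 0.44  0.56 -0.91  2.11  0.74  0.79  0.17]
```

View pics/w49.png

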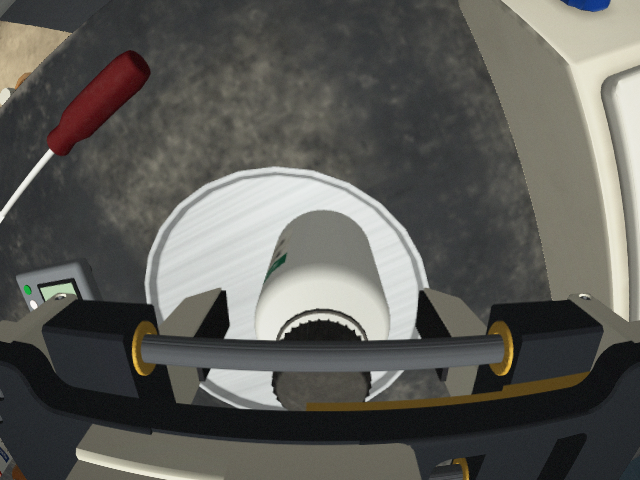

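Centred (column ~322). Close.

Request:
carry_out(deltas=[[0,0,0,-0.001,0],[0,0,0,0,0],[0,0,0,0,0],[0,0,0,0,0],[0,0,0,0,0],[0,0,0,0,0],[0,0,0,0,0],[0,0,0,0,0]])

```text
time: 63.95
tcp_pos: [470.0, 97.2, 79.1]
tool_rot: [0.847, 0.531, 0.007, 0.035]
ft_force: [0.7, 0.6, -0.2]
width: 58.6
```

```bash
python3 -c "
from h import *
st()"
```

```text
t 63.95 tcp [470.   97.2  79.1] yaw 64.2 tilt 4.06 zax [ 2.83 -2.91] w 58.6 F [ 0.7  0.6 -0.2] q [ 0.44  0.56 -0.91  2.11  0.74  0.79  0.17]
```

Request:
carry_out(deltas=[[0,0,0,0.01,0],[0,0,0,0.02,0],[0,0,0,0.022,0],[0,0,0,0.022,0],[0,-0.002,-0.004,0.016,0],[0,-0.004,-0.01,0.006,0],[0,-0.004,-0.018,0,0],[0,-0.002,-0.025,0,0]])

```text
time: 64.75
tcp_pos: [454.3, 43.2, 181.3]
tool_rot: [0.844, 0.535, 0.006, 0.033]
ft_force: [0.7, -0.8, -2.5]
width: 58.8
```

```bash
python3 -c "
from h import *
st()"
```

```text
t 64.75 tcp [454.3  43.2 181.3] yaw 64.7 tilt 3.87 zax [ 2.63 -2.83] w 58.8 F [ 0.7 -0.8 -2.5] q [ 0.77  0.36 -1.12  2.09  0.49  0.92  0.51]
```

Request:
carry_out(deltas=[[0,0,-0.028,0,0],[0,0,-0.032,0,0],[0,0,-0.034,0,0],[0,0,-0.034,0,0],[0,0,-0.034,0,0],[0,0,-0.034,0,0],[0,0.002,-0.034,0,0],[0,0.002,-0.034,0,0]])

```text
time: 65.55
tcp_pos: [453.4, -228.0, 185.1]
tool_rot: [0.842, 0.539, 0.004, 0.034]
ft_force: [1.1, 0.0, -3.1]
width: 58.7
```

```bash
python3 -c "
from h import *
st()"
```

```text
t 65.55 tcp [ 453.4 -228.   185.1] yaw 65.2 tilt 3.94 zax [ 2.53 -3.02] w 58.7 F [ 1.1  0.  -3.1] q [ 1.27  0.43 -1.06  1.99  0.52  0.94  1.08]
```

Request:
carry_out(deltas=[[0,0.003,-0.026,0,0],[0,0.003,-0.02,0,0],[0,0.003,-0.014,0,0],[0,0.002,-0.008,-0.006,0],[0,0,-0.002,-0.012,0],[0,0,0,-0.014,0],[0,0,0,-0.008,0],[0,0,0,0,0]])

```text
time: 66.35
tcp_pos: [461.2, -302.5, 141.5]
tool_rot: [0.843, 0.537, 0.003, 0.032]
ft_force: [0.1, -0.1, -3.3]
width: 58.4
```

```bash
python3 -c "
from h import *
wgrab('w50')"
```

```text
t 66.35 tcp [ 461.2 -302.5  141.5] yaw 65.0 tilt 3.66 zax [ 2.27 -2.88] w 58.4 F [ 0.1 -0.1 -3.3] q [ 1.26  0.56 -0.96  1.92  0.63  0.91  1.13]
```

View pics/w50.png

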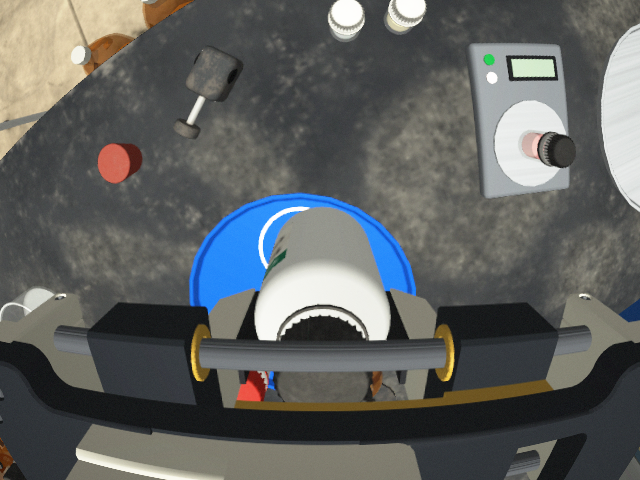

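Request:
carry_out(deltas=[[0,0.003,-0.01,-0.002,0],[0,0.003,-0.01,-0.006,0],[0,0.001,-0.005,-0.01,0],[0,0,0,-0.012,0],[0,0,0,-0.01,0],[0,0,0,-0.005,0],[0,0,0,0,0],[0,0,0,0,0]])

```text
time: 67.2
tcp_pos: [469.5, -328.9, 92.8]
tool_rot: [0.842, 0.538, 0.003, 0.032]
ft_force: [0.3, 0.0, -2.8]
width: 59.0
```

```bash
python3 -c "
from h import *
wgrab('w51')"
```

```text
t 67.2 tcp [ 469.5 -328.9   92.8] yaw 65.1 tilt 3.68 zax [ 2.3  -2.87] w 59.0 F [ 0.3  0.  -2.8] q [ 1.22  0.66 -0.88  1.9   0.71  0.86  1.11]
```

View pics/w51.png

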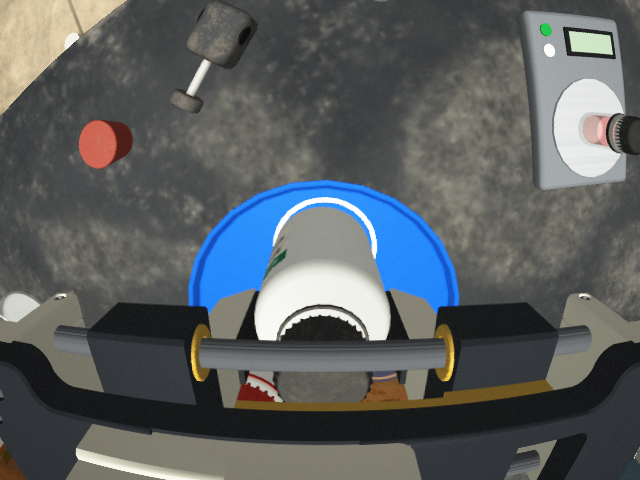

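Request:
carry_out(deltas=[[0,0,0,-0.003,0],[0,-0.001,0,-0.004,0],[0,0,0,-0.003,0],[0,0,0,-0.002,0],[0,0,0,-0.001,0],[0,0,0,0,0],[0,0,0,0,0],[0,0,0,0,0]])

```text
time: 68.05
tcp_pos: [469.3, -329.2, 80.2]
tool_rot: [0.842, 0.538, 0.004, 0.033]
ft_force: [0.3, 0.9, -3.5]
width: 59.0
```

```bash
python3 -c "
from h import *
f=wgrab('w52');cv2.imwrite('pics/w52c.png',cv2.resize(f['pixels'][190:300,245:400,::-1],None,fx=5,fy=5,interpolation=cv2.INTER_CUBIC))"
```

```text
t 68.05 tcp [ 469.3 -329.2   80.2] yaw 65.1 tilt 3.83 zax [ 2.4  -2.97] w 59.0 F [ 0.3  0.9 -3.5] q [ 1.21  0.67 -0.87  1.91  0.74  0.84  1.09]
```

View pics/w52c.png

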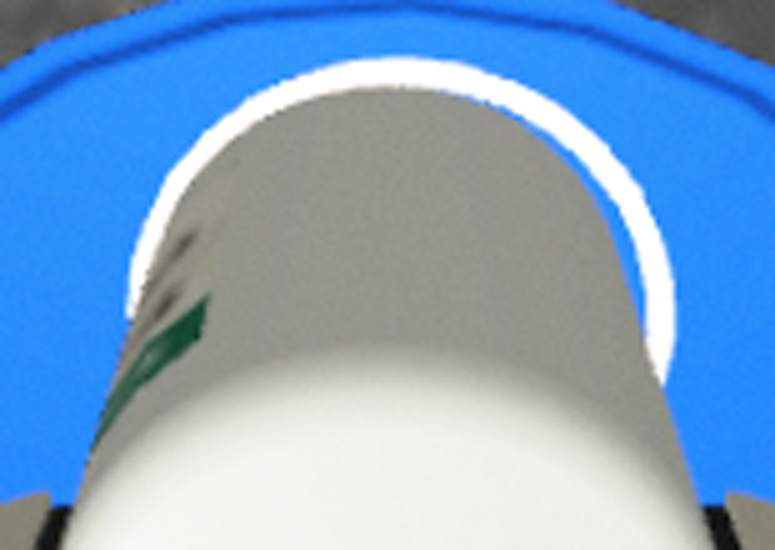

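Request:
carry_out(deltas=[[0,0.001,0.001,0,0],[0,0,0.001,-0.001,0],[0,0,0,-0.001,0],[0,0,0,-0.002,0],[0,0,0,-0.001,0],[0,0,0,-0.001,0],[0,0,0,0,0],[0,0,0,0,0]])

```text
time: 68.9
tcp_pos: [472.6, -327.9, 80.0]
tool_rot: [0.842, 0.538, 0.003, 0.037]
ft_force: [0.1, 0.5, -2.8]
width: 58.2
```

```bash
python3 -c "
from h import *
f=wgrab('w53');cv2.imwrite('pics/w53c.png',cv2.resize(f['pixels'][190:300,245:400,::-1],None,fx=5,fy=5,interpolation=cv2.INTER_CUBIC))"
```

```text
t 68.9 tcp [ 472.6 -327.9   80. ] yaw 65.1 tilt 4.2 zax [ 2.52 -3.35] w 58.2 F [ 0.1  0.5 -2.8] q [ 1.2   0.67 -0.86  1.91  0.74  0.83  1.08]
```

View pics/w53c.png

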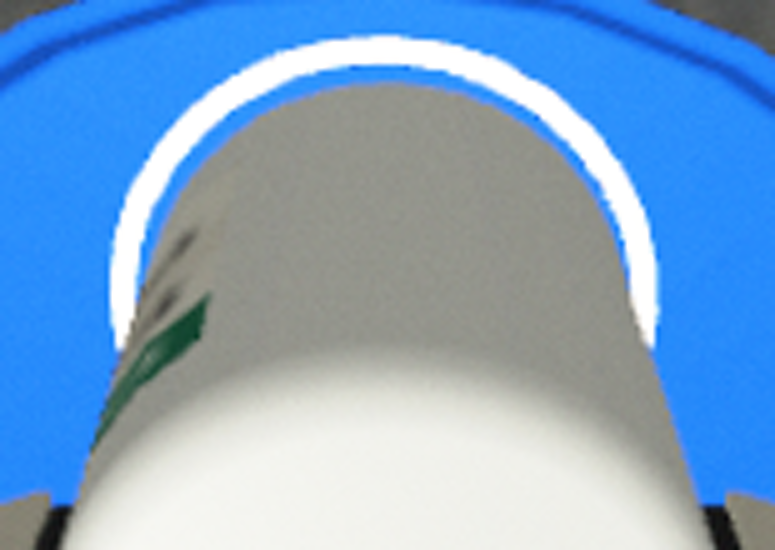

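Request:
carry_out(deltas=[[0,-0.001,0,-0.002,0],[0,0,0,-0.001,0],[0,0,0,-0.001,0],[0,0,0,-0.001,0],[0,0,0,-0.001,0],[0,0,0,0,0],[0,0,0,0,0],[0,0,0,0,0]])

```text
time: 69.75
tcp_pos: [474.1, -328.4, 79.3]
tool_rot: [0.842, 0.538, 0.002, 0.039]
ft_force: [0.1, -0.2, -1.7]
width: 59.0
```

```bash
python3 -c "
from h import *
st()"
```

```text
t 69.75 tcp [ 474.1 -328.4   79.3] yaw 65.1 tilt 4.51 zax [ 2.65 -3.65] w 59.0 F [ 0.1 -0.2 -1.7] q [ 1.19  0.67 -0.86  1.91  0.75  0.83  1.07]
```

Request:
carry_out(deltas=[[0,-0.002,0,0.001,0],[0,-0.001,0,0,0],[0,0,0,-0.001,0],[0,0,0,-0.002,0],[0,0,0,-0.001,0],[0,0,0,-0.001,0],[0,0,0,0,0],[0,0,0,0,0]])

```text
time: 70.55
tcp_pos: [472.5, -329.0, 79.9]
tool_rot: [0.842, 0.538, 0.002, 0.042]
ft_force: [0.2, -0.4, -2.2]
width: 58.7
```

```bash
python3 -c "
from h import *
f=wgrab('w54');cv2.imwrite('pics/w54c.png',cv2.resize(f['pixels'][190:300,245:400,::-1],None,fx=5,fy=5,interpolation=cv2.INTER_CUBIC))"
```

```text
t 70.55 tcp [ 472.5 -329.    79.9] yaw 65.1 tilt 4.77 zax [ 2.73 -3.9 ] w 58.7 F [ 0.2 -0.4 -2.2] q [ 1.2   0.67 -0.86  1.91  0.75  0.82  1.07]
```

View pics/w54c.png

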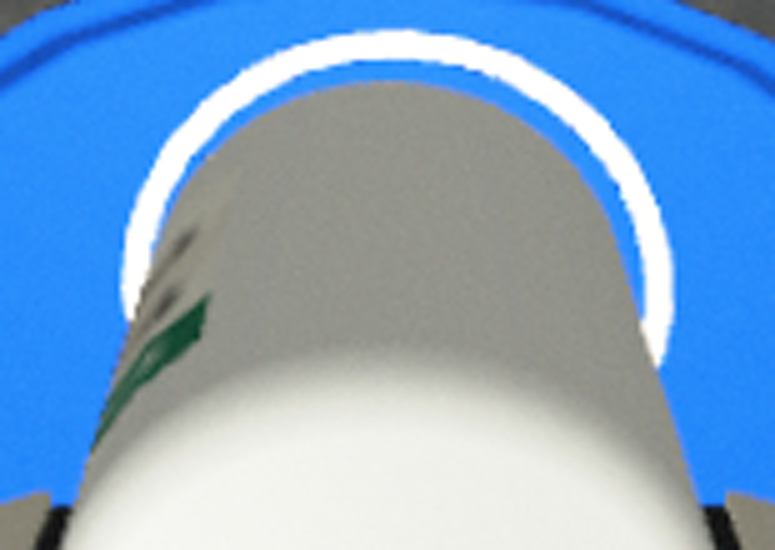

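Request:
carry_out(deltas=[[0,-0.001,0,-0.002,0],[0,0,0,-0.002,0],[0,0,0,-0.001,0],[1,0,0,0,0],[1,0,0,0,0],[1,0,0,0,0],[1,0,0,0,0],[1,0,0,0.005,0]])

```text
time: 71.4
tcp_pos: [475.2, -330.5, 84.7]
tool_rot: [0.842, 0.538, 0.003, 0.045]
ft_force: [-0.2, 0.8, -0.1]
width: 90.6
```

```bash
python3 -c "
from h import *
st()"
```

```text
t 71.4 tcp [ 475.2 -330.5   84.7] yaw 65.1 tilt 5.18 zax [ 3.04 -4.19] w 90.6 F [-0.2  0.8 -0.1] q [ 1.2   0.66 -0.86  1.91  0.75  0.83  1.07]
```

Request:
carry_out(deltas=[[1,0,0,0.015,0],[1,0,0,0.03,0],[1,0,0,0.035,0],[1,0,0,0.03,0],[1,-0.004,0.004,0.01,0],[1,-0.01,0.01,0,0],[1,-0.01,0.01,0,0],[1,-0.005,0.005,0,0]])

```text
time: 72.2
tcp_pos: [443.8, -297.7, 212.1]
tool_rot: [0.841, 0.539, 0.003, 0.045]
ft_force: [0.4, 0.0, -0.9]
width: 91.7
```

```bash
python3 -c "
from h import *
wgrab('w55')"
```

```text
t 72.2 tcp [ 443.8 -297.7  212.1] yaw 65.2 tilt 5.13 zax [ 3.03 -4.12] w 91.7 F [ 0.4  0.  -0.9] q [ 1.38  0.43 -1.06  1.92  0.51  0.98  1.23]
```

View pics/w55.png

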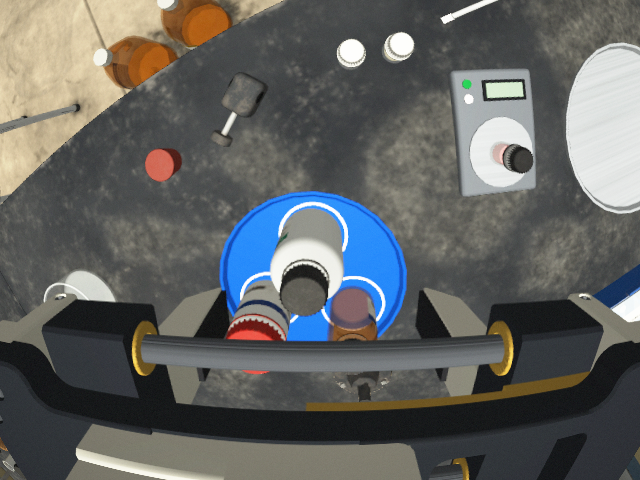

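Request:
carry_out(deltas=[[1,-0.012,-0.01,0.005,0],[1,-0.015,-0.022,0.005,0],[1,-0.018,-0.03,0,0],[1,-0.018,-0.035,0,0],[1,-0.018,-0.035,0,0],[1,-0.018,-0.035,0,0],[1,-0.012,-0.025,0,0],[1,-0.005,-0.01,0,0]])

```text
time: 73.05
tcp_pos: [318.0, -499.3, 215.5]
tool_rot: [0.839, 0.543, 0.002, 0.04]
ft_force: [0.5, -0.1, -0.8]
width: 92.1
```

```bash
python3 -c "
from h import *
st()
f=optics.grab_frame('top');np.save('pics/t5.npy',f['pixels'])
cv2.imwrite('pics/t5.png',cv2.resize(f['pixels'][180:290,355:470,::-1],None,fx=6,fy=5.4,interpolation=cv2.INTER_CUBIC))
cv2.imwrite('pics/t6.png',f['pixels'][:,:,::-1])
s=optics.grab_frame('side');cv2.imwrite('pics/s5.png',cv2.resize(s['pixels'][170:310,240:400,::-1],None,fx=4.2,fy=4.2,interpolation=cv2.INTER_CUBIC))
"
```

```text
t 73.05 tcp [ 318.  -499.3  215.5] yaw 65.7 tilt 4.54 zax [ 2.61 -3.7 ] w 92.1 F [ 0.5 -0.1 -0.8] q [ 1.72  0.53 -1.01  1.78  0.54  1.04  1.67]
```

View pics/t5.png

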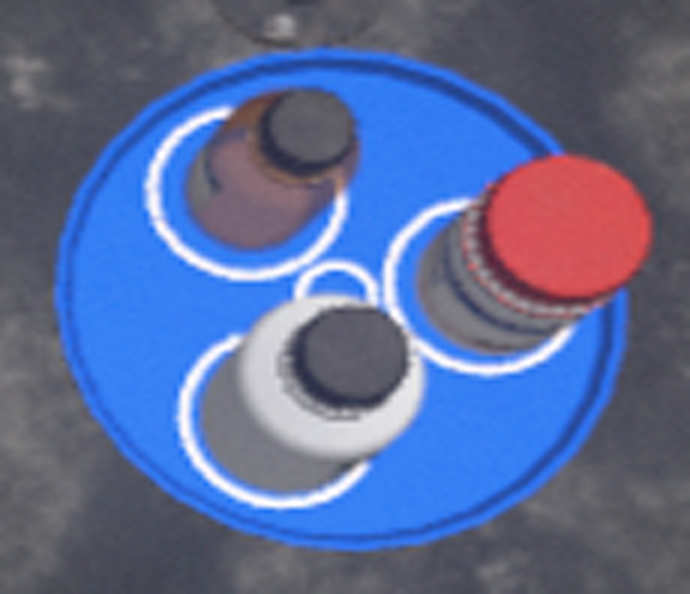

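View pics/s5.png

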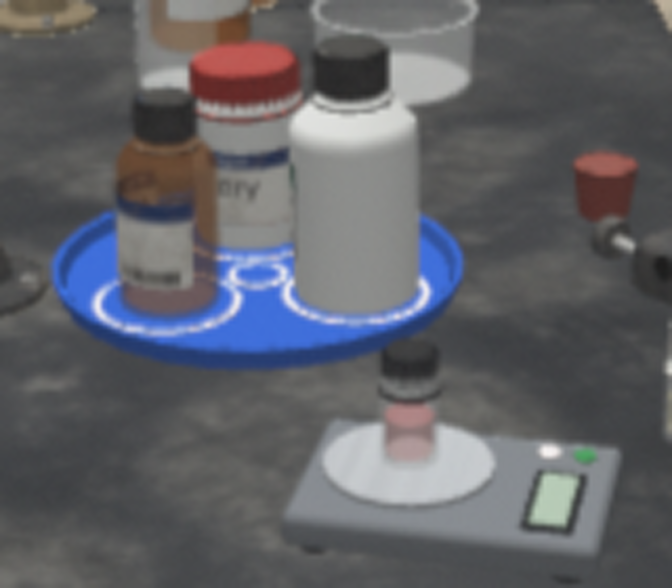

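View pics/t6.png

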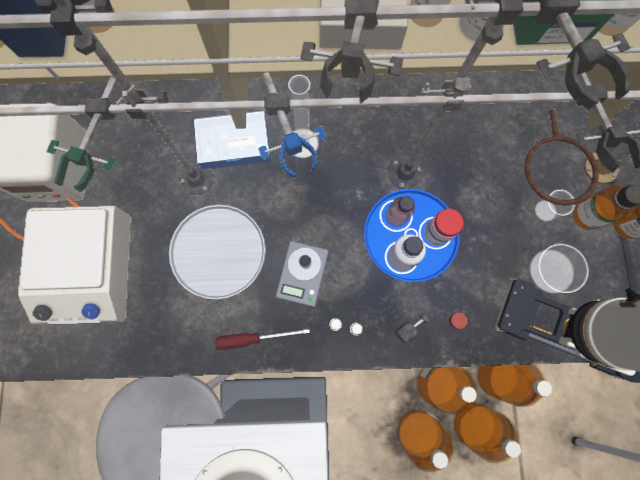

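```bash
python3 - <<'E'
from h import *
f=optics.grab_frame("top")
for n in("t1","t5"):
    i=cv2.imread(f"pics/{n}.png"); cv2.imwrite(f"pics/{n}z.png",cv2.resize(i[130:400,370:660],None,fx=2.4,fy=2.0))
# cap red blobs: centroid of bright red top
E
```

```text
(no output)
```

View pics/t5z.png

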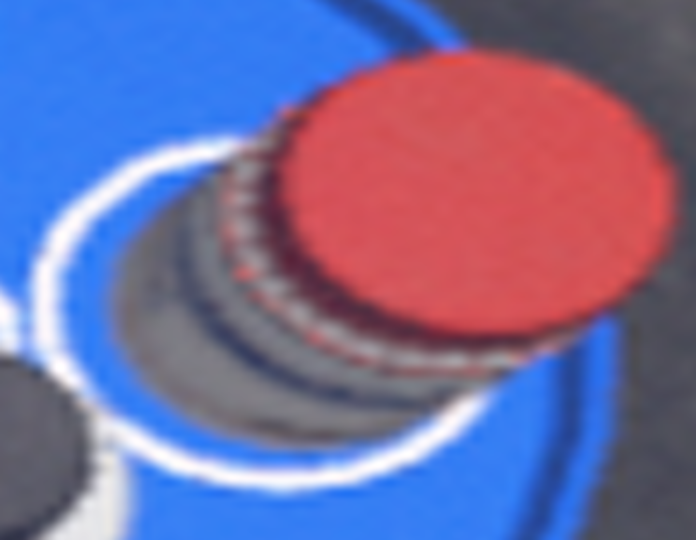

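View pics/t1z.png

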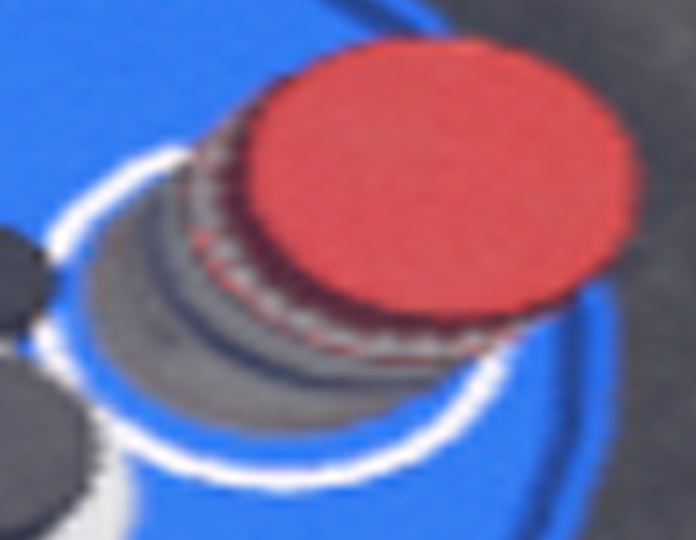

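```bash
python3 -c "
from h import *
s=st(); print(np.abs(s['dq']).max()); print(arm.job_done())"
```

```text
t 73.2 tcp [ 320.7 -496.1  216.1] yaw 66.0 tilt 4.54 zax [ 2.7  -3.64] w 91.9 F [-0.   0.3 -0.3] q [ 1.72  0.53 -1.02  1.78  0.53  1.04  1.67]
0.03762871476419941
the job is handed in; nothing more can be done
None
```

The job is done in the order asked and handed in at 73 s of the 144 s limit. I moved the white bottle, the amber bottle and the red jar to the steel tray. I then stood the vial on the balance and put the jar, amber bottle and white bottle back on their own circles.

**Last checks** (top and side camera, arm withdrawn and touching nothing): all three bottles and the vial stand upright, and the steel tray is empty.

| Item | Offset from its target centre |
|---|---|
| Vial on the pan | about 1 mm (measured just after release) |
| White bottle | about 1–2 mm |
| Amber bottle | about 1 mm |
| Red jar | about 5 mm, foot still inside its circle |

I left the red jar where it was rather than risk gripping it again.

**Checks that disagreed:**
- **Cap and foot readings:** positions read from the caps came out up to about 4 mm nearer the camera than those read from the feet. I trusted the feet and the drawn circles for the last two placings; the jar went down earlier, on a compromise between the two.
- **Tool tilt:** the tool drifted slowly to about 5° of tilt over the job. It changed by less than about 1° while any object was held, so nothing was set down leaning.

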